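# Tap a taper-shank drill chuck home in the tilted sleeve

### The job

Take the drill chuck out of the wooden tool block and slip its tapered shank into the sleeve of the tilted fixture by hand, only until it sits snug, and let go. Then tap it fully home with the soft-faced mallet, moderate blows only, and set the mallet back down on the bench without dropping it. Leave the other tools, the screw tray and the oil bottle where they are.

Things in the scene. Friction and masses are not known exactly. Their poses are not given: they have to be found in the camera images.
- chuck: Drill chuck with tapered shank, loose, 0.5 kg; stands nose up in one hole of the tool block, collar on its top. Origin: centre of the collar's underside; z along its axis to the nose. Above it: collar diameter 27, 6 high; steel body diameter 37 up to 22; black fluted grip sleeve diameter 42 from 22 to 54 (grasp here); nose cone up to 78. Below: bright shank 62 long, diameter 17.8 down to 14.9
- chuck_nose (a point): Centre of the chuck's flat nose end (diameter 27, three jaws inside), 78 mm from its origin along its axis: the place to tap. Axes as the chuck's. Snug by its own weight or a hand push of at most 5 N, the chuck stays where it is let go; closing the rest takes about 12 to 20 N along the axis (hidden friction), some pressing time or several taps; friction alone then holds it
- sleeve_mouth (a point): Centre of the mouth of the bright steel sleeve (outer diameter 33) in the fixture; z points out along the bore, leaning 24 to 40 degrees from vertical to the fixture's -x side. The bore, 17.4 diameter at the mouth, 66 deep, tapers 1:20 like the shank, which first binds with the collar about 8 mm off the mouth (up to 12 if askew). Home, the collar meets the sleeve's face: a firm stop
- holder (a joint): Tilt of the sleeve in the fixture, rad: 0 is upright, larger leans the mouth more towards the fixture's -x side. Locked: it differs from start to start and is not to be moved
- fixture: Blue tilting tool-assembly fixture screwed to the bench: base plate 155 x 118 x 12, two cheeks at y = -47 and +47 (12 thick, up to 100 high) that carry a grey hub (diameter 70) with the sleeve on a cross axis 68 above the bench; the mouth lies 45 mm from that axis. A lock lever with a black ball on the +y side reaches y = 75. Origin: centre of the underside
- tool_block: Wooden tool block 250 x 75 x 66 high, fixed; three holes along its x axis at -80, 0 and +80 mm, 22 diameter, through. Origin: centre of the underside. The chuck, the live centre and the countersink stand in the holes in any order
- mallet_grip (a point): On the mallet's flat-sided wooden handle (20 wide, 25 high, 205 long), 62 mm from the head's axis, 44 above the bench as it stands; where to take it from above. x points along the handle away from the head, z along the head's axis (up as it stands)
- mallet_head (a point): Centre of the mallet's head: a cylinder 88 long, diameter 45 at its two yellow soft faces, axis along z. The mallet (about 0.46 kg) stands on one face on the bench, handle level. Each face lies 44 mm from this point; the handle leaves towards +x, its axis through this point
- mallet: The whole soft-faced mallet, loose; origin at the centre of the lower yellow face as it stands at the start, z along the head's axis, x along the handle
- live_centre: Bystander: lathe live centre with a taper shank, steel body diameter 35 with a brass ring and a pointed dark cone, 56 high above the block. Origin at the underside of its collar
- countersink: Bystander: brass-coloured countersink with a taper shank, diameter 31, 36 high above the block. Origin at the underside of its collar
- screw_tray: Bystander: clear open tray 105 x 75 x 30 with screws, loose on the bench. Origin: centre of the underside
- oil_bottle: Bystander: white oil bottle with a blue band and red spout, diameter 49, 135 high, loose on the bench. Origin: centre of the underside
There are look-alikes about, which are no part of the job. Leave any green or purple look-alike of the chuck alone.

How it is judged:
By the outcome, as a careful person would: the job done as asked, in the order asked, and still so for the second after the job is handed in, with the robot touching nothing.
It also fails if it takes over 72 s, if anything falls off the work surface, if the arm or the gripper's body presses on something with over 40 N, if the wrist force passes 120 N, or if a joint passes its speed limit or range.

### The arm

A 7-joint arm with a two-finger parallel gripper is mounted at the origin on the work surface. World frame = base frame: x ahead of the robot, y to its left, z up, the work surface at z = 0. Lengths are in m, angles in degrees, forces in N, time in s.
With the tool pointing down it reaches from about 0.425 to 0.875 m from the base axis. Payload 4.7 kg.
Tool frame: the origin (TCP) lies at the very end of the fingers, on their centre line; the grasp point (between the pads) lies 19 mm behind it; z points along the fingers, y is the direction in which the jaws open and shut (so a half turn about z gives the same grasp; the last joint's range is limited). The gripper opens to 87 mm and grips with 3 to 60 N. Pads are 19 mm wide; open, the fingers measure 117 mm over their backs; the gripper's body (75 mm by 190 mm) begins 51 mm behind the grasp point.
Start: joints at [65.896, 18.392, -4.016, 83.108, 1.295, 78.541, -3.26], TCP at [0.274, -0.59, 0.223] pointing down, gripper open.
Joint ranges: [-163.93, 163.93], [-17.29, 119.83], [-79.2, 71.16], [3.27, 140.29], [-89.18, 269.18], [5.43, 117.66], [-154.24, 154.24]. Speed limits (degrees/s): [147.25, 147.25, 180, 180, 180, 180, 180].

### API

Orientations are given as [roll, pitch, yaw] about the fixed x, y, z axes, in that order (R = Rz(yaw) Ry(pitch) Rx(roll)).
In Python, from cell import * gives the robot as it stands.
- The arm moves only by the tool drive_tool, never from a script. Its argument "moves" is text: rows parted by semicolons, each of 5 numbers parted by spaces: the shift along the tool's x, y, z in m, then the turn about the tool's z in degrees, then the gripper's target within -1 to 1 (fully open at 1, half-way at 0, shut at -1). In form: x y z yaw fingers; .... A call has exactly 8 rows; each row is the pose to reach, as a shift and turn from the pose commanded when the call began, along the tool's axes at that moment; what a row does not reach only later rows make up. A row lasts 1/10 s, in which the tool goes at most 50 mm and 8.59 degrees, less where a joint would pass 70% of its speed; a pose out of reach is approached as far as the arm can. A call with a gripper value outside its range is refused whole. The fingers move at their own pace and stop on an object; "grip_force" is the grip in N (left out, the last holds). Time passes only in rows, so rows that repeat a pose let the fingers close, or fill a call up. It gives the time, the measured TCP pose, the force and the opening at its end, in the units of the state.
- get_obs(): the state, without advancing time (a new reading comes with each control period).
- read_camera(name): name is "side" or "top" or "wrist"; returns (picture, depth): 384x512x3 uint8, red, green, blue; 384x512 float32, m along the optical axis (not along the pixel's ray), 0 where there is no reading.
- calibration(name): a dict with "intrinsics" (3x3 intrinsics, pixels), "k1" (the pictures are not rectified: a ray, as slopes to the right and down, at radius r is drawn at 1 + k1 r^2 times it, then the intrinsics apply), "cam_to_world" (4x4, takes a point from camera to world coordinates); the wrist camera has in their place "T_tool_cam" (4x4, takes a point from camera to tool coordinates, whose origin is the TCP and whose axes are the flange's). Camera axes: x right, y up, looking along -z (the intrinsics and any distortion apply to the point x, -y, -z); pixel columns grow to the right and rows downward; lengths in m; the calibration is good to about 2 mm. A picture is of the moment at which its call begins: read the wrist's pose just before it. calibration takes no time and is no camera call.
- sign_off(): hands the job in, once; it reports no verdict.
Trained networks look in the newest picture that a camera, given by its name, has taken for a name from the list of things; names that differ only in an ending like _2 or _b are one class to them, and where a whole thing is asked for, a point or a joint stands for the part that bears it (a point fixed in the world has none). Each returns a list of dicts, best first, with "conf" (0 to 1); they miss things now and then, are a little off and sometimes report something else, mostly with a low value. They report only what shows in the picture. A call takes as long as a camera call. They do not tell look-alikes from the thing itself.
- search_frame(camera, name): "uv" ([column, row] in pixels, amid what is visible of it).
- pinpoint(camera, name): "uv" ([column, row] in pixels: a listed point, or the origin of a listed thing).
The state is a dict: "time_s": time; "qpos": joint angles; "joint_velocities": joint speeds; "effort": joint torques, N m; "tool_pos": TCP position; "tool_rot": TCP orientation; "force": force on the tool from outside, world axes, zero at the start; "wrist_torque": the same for the moment, N m; "grip_width": finger opening in m.
Only numpy, scipy, OpenCV 4.12 (cv2) and the standard library are available. Lean on these libraries where they do the work, as an engineer would, in place of code of your own. Each camera call takes 0.05 s, during which the arm holds its last target. There are 200 camera calls.

## Working session

There is one attempt and no reset: what is moved stays moved. The work goes in short steps, Python scripts to look and compute and a tool call to move; the robot and the scene stay as the last step left them, time stands still between calls to the robot, and variables do not carry over. Pictures are saved under pics/ and viewed, about 8 in all and at most 12, crops included, and the job is handed in when it is done.

Besides the shell and the picture viewer there is one more tool, called after "Request:" as name(argument=value, ...), one argument or row to a line, values as JSON. drive_tool: Moves the arm, as the interface text tells. Its arguments: {"type":"object","properties":{"moves":{"type":"string"},"grip_force":{"type":"number"}},"required":["moves"]}

```bash
ls; mkdir -p pics
cat > h.py <<'E'
from cell import *
import numpy as np, cv2
from scipy.spatial.transform import Rotation as R
def snap(cam,fn=None):
    o=get_obs(); im,d=read_camera(cam)
    c=calibration(cam)
    if "cam_to_world" in c: T=np.array(c["cam_to_world"])
    else:
        W=np.eye(4); W[:3,:3]=R.from_euler('xyz',o["tool_rot"],degrees=True).as_matrix(); W[:3,3]=o["tool_pos"]
        T=W@np.array(c["T_tool_cam"])
    if fn: cv2.imwrite('pics/'+fn,im[:,:,::-1])
    return im,d,T,np.array(c["intrinsics"]),c["k1"]
def ray(uv,K,k1):
    p=cv2.undistortPoints(np.array([[uv]],float),K,np.array([k1,0,0,0.])) [0,0]
    return np.array([p[0],-p[1],-1.])
def at_z(uv,T,K,k1,z):
    r=T[:3,:3]@ray(uv,K,k1); return T[:3,3]+r*(z-T[2,3])/r[2]
def at_d(uv,T,K,k1,d):
    return T[:3,:3]@(ray(uv,K,k1)*d)+T[:3,3]
def cloud(d,T,K,k1):
    v,u=np.mgrid[:d.shape[0],:d.shape[1]]
    p=cv2.undistortPoints(np.stack([u,v],-1).reshape(-1,1,2).astype(float),K,np.array([k1,0,0,0.]))[:,0]
    P=np.c_[p[:,0],-p[:,1],-np.ones(len(p))]*d.reshape(-1,1)
    return (P@T[:3,:3].T+T[:3,3]).reshape(*d.shape,3)
def proj(P,T,K,k1):
    q=T[:3,:3].T@(np.array(P)-T[:3,3]); s=q[:2]/-q[2]*np.array([1,-1]); s=s*(1+k1*(s@s)); return K[:2,:2]@s+K[:2,2]
E
cat > a.py <<'E'
from h import *
o=get_obs(); print(o)
for cam in ("top","side"):
    im,d,T,K,k1=snap(cam,cam+"0.png"); np.savez(cam+"0.npz",im=im,d=d,T=T,K=K,k1=k1)
    print(cam,T.round(3).tolist(),K.round(1).tolist(),k1)
    for n in ["chuck","chuck_nose","sleeve_mouth","fixture","tool_block","mallet_grip","mallet_head","live_centre","countersink","screw_tray","oil_bottle"]:
        for r in pinpoint(cam,n)[:3]:
            u=np.array(r["uv"]); i=np.clip(u.round().astype(int),0,[511,383]); dd=d[i[1],i[0]]
            print(n,u.round(0),round(r["conf"],2),at_d(u,T,K,k1,dd).round(3))
E
python3 a.py; python3 -c "
import cv2,numpy as np
a=cv2.imread('pics/top0.png');b=cv2.imread('pics/side0.png')
cv2.imwrite('pics/both.png',cv2.resize(np.vstack([a,b]),(400,600)))"
```

```text
pics
{'time_s': 0.0, 'qpos': array([65.89674485, 18.43822879, -4.01566453, 83.17355591,  1.29643329,
       78.54267485, -3.26066768]), 'joint_velocities': array([ 0.07522401,  0.12123559, -0.04726156, -0.06660376, -0.08912294,
       -0.0074383 , -0.00123593]), 'effort': array([ 1.89363236e-04, -4.91285062e+01, -4.03685672e-01, -3.12524343e+01,
       -6.38834853e-02,  4.35897731e-02,  1.43640841e-04]), 'tool_pos': array([ 0.27350048, -0.5890472 ,  0.22148277]), 'tool_rot': array([-1.79890865e+02,  7.17305103e-03,  2.49127264e+01]), 'force': array([-0.49021177,  0.2510356 , -0.36966125]), 'wrist_torque': array([-0.01959605, -0.01383126, -0.02682858]), 'grip_width': 0.08725949110955254}
top [[-0.013, 0.988, -0.156, 0.377], [-1.0, -0.012, 0.007, 0.046], [0.005, 0.156, 0.988, 1.46], [0.0, 0.0, 0.0, 1.0]] [[495.9, 0.0, 253.7], [0.0, 495.9, 186.3], [0.0, 0.0, 1.0]] -0.16669328017665896
chuck [161. 208.] 0.6 [0.528 0.289 0.137]
chuck [123. 213.] 0.6 [0.519 0.396 0.115]
chuck [112. 184.] 0.6 [0.596 0.422 0.142]
chuck_nose [159. 206.] 0.77 [0.536 0.293 0.134]
chuck_nose [113. 212.] 0.66 [0.
[... 983 characters left out ...]
3 0.081]
sleeve_mouth [254. 159.] 0.59 [ 0.671 -0.035  0.106]
fixture [248. 182.] 0.91 [ 0.672 -0.011  0.028]
fixture [230. 273.] 0.45 [0.454 0.302 0.086]
tool_block [208. 273.] 0.81 [0.503 0.326 0.065]
tool_block [178. 246.] 0.66 [0.606 0.326 0.085]
mallet_grip [364. 169.] 0.79 [ 0.448 -0.339 -0.   ]
mallet_head [349. 158.] 0.78 [ 0.478 -0.27   0.072]
live_centre [233. 275.] 0.78 [0.448 0.299 0.079]
countersink [181. 244.] 0.5 [0.603 0.318 0.086]
screw_tray [311. 232.] 0.92 [0.413 0.026 0.022]
screw_tray [344. 168.] 0.23 [ 0.487 -0.269  0.024]
oil_bottle [280. 148.] 0.72 [ 0.706 -0.219  0.027]
oil_bottle [206. 276.] 0.41 [0.503 0.333 0.062]
oil_bottle [253. 187.] 0.29 [ 0.662 -0.022  0.008]
```

View pics/top0.png

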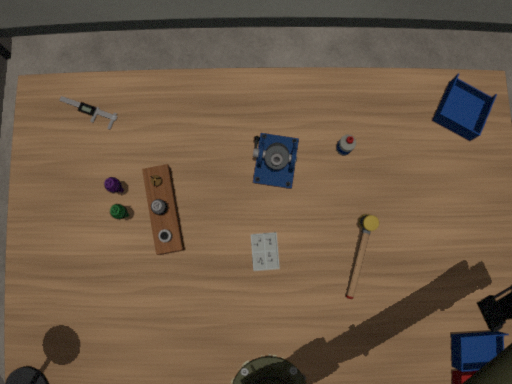

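View pics/side0.png

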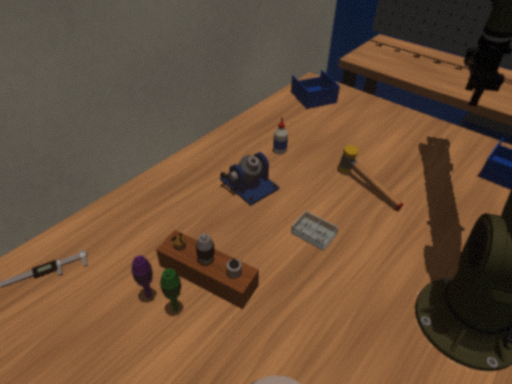

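Run:
```python
import cv2,numpy as np
a=cv2.imread('pics/top0.png');b=cv2.imread('pics/side0.png')
def c(im,u,v,w,h): return cv2.resize(im[v:v+h,u:u+w],(400,300),interpolation=cv2.INTER_CUBIC)
A=np.vstack([np.hstack([c(a,100,155,112,84),c(a,232,118,80,60)]),np.hstack([c(b,130,220,140,105),c(b,210,140,80,60)])])
A=np.clip(A*1.6,0,255).astype(np.uint8)
cv2.imwrite('pics/crop1.png',A)
z=np.load('top0.npz'); 
from h import *
P=cloud(z['d'],z['T'],z['K'],float(z['k1']))
im=z['im'].astype(int)
# fixture base plate blue, z about .012
blue=(im[...,2]>im[...,0]*1.7)&(im[...,2]>40)
m=blue&(P[...,2]>0.004)&(P[...,2]<.022); m[:, :200]=0; m[:,350:]=0; m[:100]=0;m[220:]=0
q=P[m]; print(len(q)); r=cv2.minAreaRect((q[:,:2]*1000).astype(np.float32)); print('plate',r, cv2.boxPoints(r).round(0).tolist())
wood=(P[...,2]>0.055)&(P[...,2]<.072); wood[:,:140]=0; wood[:,190:]=0; wood[:150]=0; wood[270:]=0
r=cv2.minAreaRect((P[wood][:,:2]*1000).astype(np.float32)); print('block',r)
```

```text
962
plate ((672.70361328125, -93.67082214355469), (244.8459930419922, 152.25428771972656), 80.24085998535156) [[577.0, -201.0], [727.0, -227.0], [768.0, 14.0], [618.0, 40.0]]
block ((536.9940795898438, 299.1637878417969), (250.44654846191406, 77.91824340820312), 10.370767593383789)
```

View pics/crop1.png

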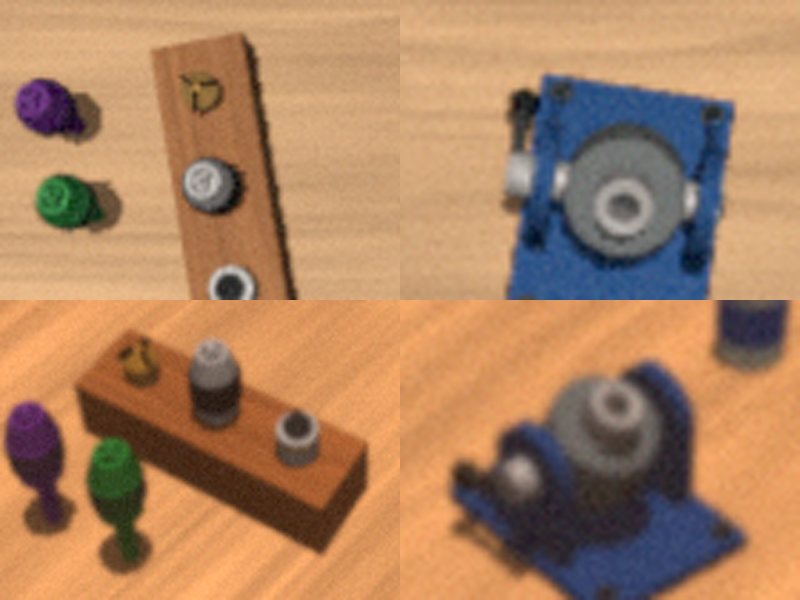

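```bash
cat >> h.py <<'E'
def go(x,y,z,yaw):
    o=get_obs(); p=o["tool_pos"]; ps=o["tool_rot"][2]; a=np.radians(ps)
    d=np.array([x,y,z])-p
    t=(ps-yaw+180)%360-180
    print("at",p.round(4),o["tool_rot"].round(2),"-> shift",(d@np.array([np.cos(a),np.sin(a),0])).round(4),(d@np.array([np.sin(a),-np.cos(a),0])).round(4),(-d[2]).round(4),"turn",round(t,1),"q",o["qpos"].round(0))
E
python3 - <<'E'
from h import *
c=calibration("wrist"); print(np.array(c["T_tool_cam"]).round(3),np.array(c["intrinsics"]).round(0),c["k1"])
z=np.load('top0.npz'); P=cloud(z['d'],z['T'],z['K'],float(z['k1'])); im=z['im'].astype(int)
blue=(im[...,2]>im[...,0]*1.5)&(im[...,2]>40)
m=blue&(P[...,2]>0.0)&(P[...,2]<.022); m[:, :240]=0; m[:,310:]=0; m[:100]=0;m[220:]=0
n,l,s,_=cv2.connectedComponentsWithStats(m.astype(np.uint8)); k=1+s[1:,4].argmax(); q=P[l==k]
r=cv2.minAreaRect((q[:,:2]*1000).astype(np.float32)); print('plate',s[k],r)
go(0.60,0.0,0.33,-7.6)
E
```

```text
[[-0.001  0.957  0.289  0.08 ]
 [ 1.     0.001 -0.    -0.   ]
 [-0.001  0.289 -0.957 -0.161]
 [ 0.     0.     0.     1.   ]] [[335.   0. 256.]
 [  0. 335. 190.]
 [  0.   0.   1.]] -0.06498935401748908
plate [254 158  40  30 662] ((646.529052734375, -24.297393798828125), (114.38016510009766, 77.06114196777344), 80.44390869140625)
at [ 0.2738 -0.5896  0.2226] [179.99   0.    24.92] -> shift 0.5442 -0.3973 -0.1074 turn 32.5 q [66. 18. -4. 83.  1. 79. -3.]
```

Request:
drive_tool(
  moves="0.27 -0.2 -0.1 17 1;0.27 -0.2 -0.1 17 1;0.27 -0.2 -0.1 17 1;0.27 -0.2 -0.1 17 1;0.27 -0.2 -0.1 17 1;0.27 -0.2 -0.1 17 1;0.27 -0.2 -0.1 17 1;0.27 -0.2 -0.1 17 1",
)

```text
time_s: 2.0
tool_pos: [0.4397, -0.2868, 0.3256]
tool_rot: [180.0, -0.3, 8.7]
force: [-0.5, -0.4, -0.3]
grip_width: 0.087
```

```bash
python3 -c "
from h import *
go(0.60,-0.02,0.31,-9.6)"
```

```text
at [ 0.4397 -0.2868  0.3256] [179.95  -0.34   8.66] -> shift 0.1986 -0.2397 0.0156 turn 18.3 q [ 46.   2. -16.  91.   0.  87. -51.]
```

Request:
drive_tool(
  moves="0.199 -0.24 0.016 18.3 1;0.199 -0.24 0.016 18.3 1;0.199 -0.24 0.016 18.3 1;0.199 -0.24 0.016 18.3 1;0.199 -0.24 0.016 18.3 1;0.199 -0.24 0.016 18.3 1;0.199 -0.24 0.016 18.3 1;0.199 -0.24 0.016 18.3 1",
)

```text
time_s: 2.8
tool_pos: [0.5994, -0.0243, 0.3057]
tool_rot: [-179.8, 0.1, -10.0]
force: [0.1, 0.8, -0.3]
grip_width: 0.0873
```

Run:
```python
from h import *
im,d,T,K,k1=snap("wrist","w1.png"); np.savez('w1.npz',im=im,d=d,T=T,K=K,k1=k1)
for n in ["sleeve_mouth","fixture"]:
    for r in pinpoint("wrist",n)[:3]: 
        u=np.array(r["uv"]);i=u.round().astype(int); print(n,u,r["conf"],at_d(u,T,K,k1,d[i[1],i[0]]).round(4))
print(get_obs()["tool_pos"],get_obs()["tool_rot"])
```

```text
sleeve_mouth [248.5 101.5] 0.94 [ 0.6673 -0.0266  0.0871]
fixture [250.  87.] 0.92 [ 0.6819 -0.0314  0.1115]
fixture [ 56.1 226. ] 0.27 [0.5522 0.2635 0.0533]
[ 0.59822554 -0.03104692  0.30632801] [ 1.79925998e+02  2.24704899e-02 -1.04851187e+01]
```

View pics/w1.png

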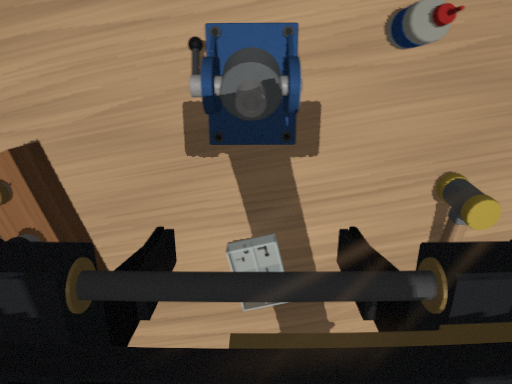

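Run:
```python
from h import *
im,d,T,K,k1=snap("wrist"); np.savez('w1.npz',im=im,d=d,T=T,K=K,k1=k1)
c=None
for n in ["sleeve_mouth"]:
    for r in pinpoint("wrist",n)[:1]: 
        u=np.array(r["uv"]); print(n,u,r["conf"])
P=cloud(d,T,K,k1)
g=im.astype(int); blue=(g[...,2]>g[...,0]*1.7)&(g[...,2]>40)
m=blue&(P[...,2]>0.004)&(P[...,2]<.02); m[:,:190]=0;m[:,320:]=0;m[170:]=0
q=P[m]; print('plate z',q[:,2].mean(), cv2.minAreaRect((q[:,:2]*1000).astype(np.float32)))
# ring
v0,u0=int(u[1]),int(u[0])
np.set_printoptions(linewidth=250,suppress=True)
print((P[v0-16:v0+17:2,u0-20:u0+21:2,2]*1000).round(0).astype(int))
print(im[v0-16:v0+17:2,u0-20:u0+21:2].sum(2))
np.save('uv.npy',u)
print(get_obs()["tool_pos"],get_obs()["tool_rot"])
A=cv2.resize(im[60:160,190:310],(720,600),interpolation=cv2.INTER_CUBIC)
cv2.imwrite('pics/w1c.png',np.clip(A*1.6,0,255).astype(np.uint8)[:,:,::-1])
```

```text
sleeve_mouth [242.7  99.8] 0.9
plate z 0.010841515150321892 ((684.565185546875, -31.192642211914062), (116.57147216796875, 153.3850860595703), 80.17618560791016)
[[ 92  91  91  91  92  92  95  98  98 101  99  98  97  97  93  91  91  92  92  92  91]
 [ 91  89  92  91  90  93  99 101 100 104 103 102 101 100  98  94  91  90  91  90  90]
 [ 89  89  90  91  94  99 104 107 107 108 108 107 108 108 103 100  96  89  89  89  88]
 [ 89  89  90  89 101 106 111 111 112 467 114 114 113 111 107 103 100  90  86  88  88]
 [ 86  86  87  96 104 110 114 113 114 112 114 114 112 113 113 108 104  94  84  86  86]
 [ 86  88  86 100 111 114 114 114 114 113 112 112 113 113 112 112 109  97  86  85  85]
 [ 85  85  86 106 111 112 111 111 112 113 112 113 112 111 112 112 111 103  85  85  85]
 [ 84  84  84 111 110 110 110 111  79  78  77  78  77 109 110 110 111 108  84  85  82]
 [ 83  83  82 109 109 109 110  88  84  82  79  80  82  87 109 110 108 109  82  84  83]
 [ 82  83  82 106 109 109 101  92  88  85  85  84  87  90 106 110 108 110  83  82  83]
 [ 81  82  80 108 108 109 103  94  90  90  87  88  90  94 106 108 10
[... 1400 characters left out ...]
36 122 142]
 [144 142 153 203 204 196 175 177 195 193 199 199 192 183 182 197 193 195 141 138 142]
 [134 140 147 205 198 202 189 192 191 198 199 199 191 188 183 201 205 189 135 140 145]
 [138 137 146 204 202 197 195 187 190 196 201 194 199 184 204 204 195 190 139 142 131]
 [132 138 134 170 200 202 207 200 191 193 200 197 191 204 204 195 204 166 146 142 140]
 [136 141 141 135 205 207 197 207 211 214 222 208 209 200 203 201 187 135 142 129 140]
 [114 141 134 135 143 195 199 201 202 202 211 198 206 202 200 189 150 145 142 138 127]
 [109 103 116 133 139 139 174 195 199 194 195 201 208 201 179 147 145 137 136 124 109]]
[ 0.59810676 -0.03160568  0.3066159 ] [179.9315709   -0.00705618 -10.57158909]
```

View pics/w1c.png

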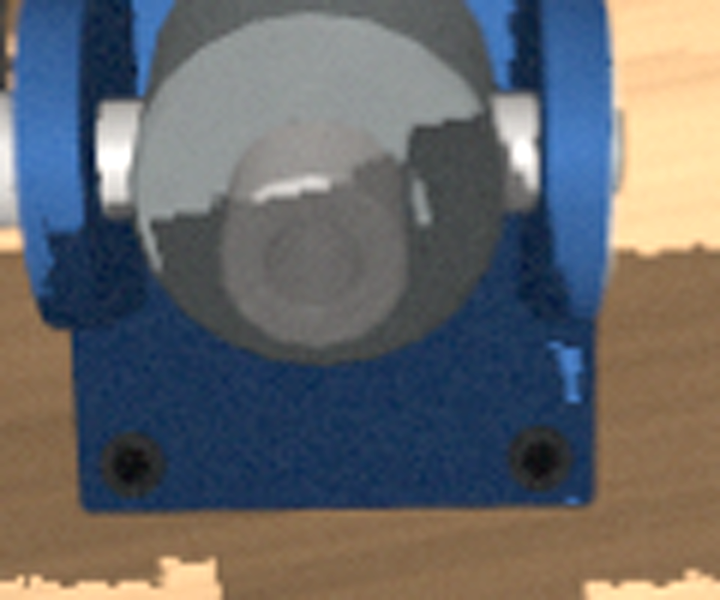

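Run:
```python
from h import *
z=np.load('w1.npz'); P=cloud(z['d'],z['T'],z['K'],float(z['k1'])); u=np.load('uv.npy')
v0,u0=int(u[1]),int(u[0])
Q=P[v0-12:v0+22,u0-18:u0+20].reshape(-1,3); Q=Q[(Q[:,2]>.095)&(Q[:,2]<.12)]
rng=np.random.default_rng(0); best=0
for _ in range(500):
    a,b,c=Q[rng.choice(len(Q),3,False)]; n=np.cross(b-a,c-a); l=np.linalg.norm(n)
    if l<1e-9: continue
    n/=l; n*=np.sign(n[2])
    if n[2]<.6: continue
    k=abs((Q-a)@n)<.0012
    if k.sum()>best: best=k.sum(); m=k
S=Q[m]; c=S.mean(0); n=np.linalg.svd(S-c)[2][2]; n*=np.sign(n[2])
# keep main cluster, circle fit by minEnclosingCircle in plane & midextent
ex=np.cross([0,1,0],n); ex/=np.linalg.norm(ex); ey=np.cross(n,ex)
k=np.linalg.norm(S-c,axis=1)<.02; S=S[k]
ab=np.c_[(S-c)@ex,(S-c)@ey]*1000
(ca,cb),r=cv2.minEnclosingCircle(ab.astype(np.float32))
mm=c+ex*ca/1000+ey*cb/1000
print(len(Q),len(S),'n',n.round(3),'tilt',np.degrees(np.arccos(n[2])),'azim of lean',np.degrees(np.arctan2(n[1],n[0])),'mouth',mm.round(4),'r',r, 'rms',np.std((S-c)@n))
f=np.array([.6846,-.0312,0]); th=np.arccos(n[2]); 
for yaw in (-9.8,-10.5):
    a=np.radians(yaw); X=np.array([np.cos(a),np.sin(a)]); Y=np.array([-X[1],X[0]])
    w=(mm-f)[:2]; print(yaw,'mouth in fixture x,y',w@X,w@Y,'pred x',-.045*np.sin(th),'pred z',.068+.045*np.cos(th))
```

```text
710 447 n [-0.413  0.078  0.907] tilt 24.848173553850092 azim of lean 169.34865629268083 mouth [ 0.6658 -0.0281  0.1073] r 16.672607421875 rms 0.0005922432641488068
-9.8 mouth in fixture x,y -0.019073938730775862 -9.804594134268212e-05 pred x -0.018909683177143238 pred z 0.10883410195094373
-10.5 mouth in fixture x,y -0.01907131740890459 -0.0003310649495461305 pred x -0.018909683177143238 pred z 0.10883410195094373
```

```bash
python3 -c "
from h import *
go(0.546,0.25,0.31,100.4)"
```

```text
at [ 0.5981 -0.0316  0.3066] [ 1.7993e+02 -1.0000e-02 -1.0570e+01] -> shift -0.1029 -0.2673 -0.0034 turn -111.0 q [  25.   13.  -29.   82.    6.   87. -105.]
```

Request:
drive_tool(
  moves="-0.103 -0.267 -0.003 -65 1;-0.103 -0.267 -0.003 -65 1;-0.103 -0.267 -0.003 -65 1;-0.103 -0.267 -0.003 -65 1;-0.103 -0.267 -0.003 -65 1;-0.103 -0.267 -0.003 -65 1;-0.103 -0.267 -0.003 -65 1;-0.103 -0.267 -0.003 -65 1",
)

```text
time_s: 3.85
tool_pos: [0.545, 0.2522, 0.3098]
tool_rot: [180.0, 0.0, 55.0]
force: [0.5, 0.2, -0.2]
grip_width: 0.0869
```

```bash
python3 -c "
from h import *
go(0.546,0.25,0.31,100.4)"
```

```text
at [0.545  0.2522 0.3098] [1.7995e+02 1.0000e-02 5.4960e+01] -> shift -0.0012 0.0021 -0.0002 turn -45.4 q [ 10.  16. -46.  81.  11.  88. -71.]
```

Request:
drive_tool(
  moves="-0.001 0.002 0 -45.4 0.45;-0.001 0.002 0 -45.4 0.45;-0.001 0.002 0 -45.4 0.45;-0.001 0.002 0 -45.4 0.45;-0.001 0.002 0 -45.4 0.45;-0.001 0.002 0 -45.4 0.45;-0.001 0.002 0 -45.4 0.45;-0.001 0.002 0 -45.4 0.45",
)

```text
time_s: 4.65
tool_pos: [0.5468, 0.2487, 0.3096]
tool_rot: [180.0, 0.0, 99.8]
force: [0.3, 0.3, -0.2]
grip_width: 0.0634
```

Run:
```python
from h import *
im,d,T,K,k1=snap("wrist","w2.png"); np.savez('w2.npz',im=im,d=d,T=T,K=K,k1=k1)
for n in ["chuck_nose","tool_block","live_centre","countersink"]:
    for r in pinpoint("wrist",n)[:3]: 
        u=np.array(r["uv"]);i=np.clip(u.round().astype(int),0,[511,383]); print(n,u.round(0),round(r["conf"],2),'nose z',at_z(u,T,K,k1,.144).round(4),'depth',at_d(u,T,K,k1,d[i[1],i[0]]).round(4))
P=cloud(d,T,K,k1); m=(P[...,2]>.06)&(P[...,2]<.07)&(P[...,1]<.36)&(P[...,1]>.2)
print(cv2.minAreaRect((P[m][:,:2]*1000).astype(np.float32)))
m=(P[...,2]>.139)&(P[...,2]<.148)&(np.hypot(P[...,0]-.537,P[...,1]-.299)<.03)
q=P[m]; print(len(q),q.mean(0), cv2.minEnclosingCircle((q[:,:2]*1000).astype(np.float32)))
m=(P[...,2]>.095)&(np.hypot(P[...,0]-.537,P[...,1]-.299)<.035)
q=P[m]; print(len(q),q.max(0), cv2.minEnclosingCircle((q[:,:2]*1000).astype(np.float32)))
o=get_obs();print(o["tool_pos"],o["tool_rot"],o["grip_width"])
```

```text
tool_block [253. 108.] 0.71 nose z [0.5339 0.3102 0.144 ] depth [0.5339 0.3101 0.1426]
live_centre [185. 116.] 0.71 nose z [0.471  0.2921 0.144 ] depth [0.4643 0.2882 0.1088]
countersink [324. 116.] 0.83 nose z [0.6016 0.3147 0.144 ] depth [0.6108 0.3129 0.1   ]
((536.7626953125, 299.3587951660156), (251.10455322265625, 75.0389633178711), 10.24882698059082)
575 [0.53674339 0.29997637 0.14258601] ((536.7662353515625, 299.65167236328125), 14.554637908935547)
19668 [0.5696873  0.32794878 0.47052749] ((537.6265258789062, 295.1036071777344), 33.13616180419922)
[0.54637163 0.24979638 0.30956468] [1.79992749e+02 1.65363404e-02 9.99820024e+01] 0.06322163694708789
```

View pics/w2.png

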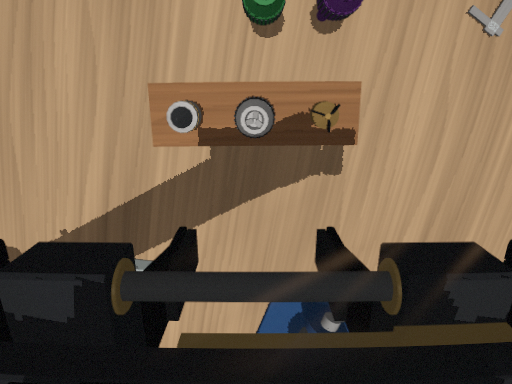

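```bash
python3 -c "
from h import *
go(0.5368,0.2998,0.086,100.25)"
```

```text
at [0.5464 0.2498 0.3096] [1.7999e+02 2.0000e-02 9.9980e+01] -> shift 0.0509 -0.0008 0.2236 turn -0.3 q [ 15.  17. -53.  81.  14.  88. -27.]
```

Request:
drive_tool(
  moves="0.045 -0.001 0 -0.3 0.45;0.051 -0.001 0.02 -0.3 0.45;0.051 -0.001 0.06 -0.3 0.45;0.051 -0.001 0.1 -0.3 0.45;0.051 -0.001 0.15 -0.3 0.45;0.051 -0.001 0.19 -0.3 0.45;0.051 -0.001 0.215 -0.3 0.45;0.051 -0.001 0.2235 -0.3 0.45",
)

```text
time_s: 5.7
tool_pos: [0.5347, 0.2986, 0.0827]
tool_rot: [-179.7, 0.1, 100.3]
force: [-0.4, 0.6, 1.1]
grip_width: 0.0631
```

Request:
drive_tool(
  moves="0 0 0 0 0.45;0 0 0 0 -1;0 0 0 0 -1;0 0 0 0 -1;0 0 0 0 -1;0 0 0 0 -1;0 0 0 0 -1;0 0 0 0 -1",
  grip_force=25,
)

```text
time_s: 6.5
tool_pos: [0.5362, 0.3003, 0.0872]
tool_rot: [180.0, 0.0, 100.3]
force: [-2.6, -1.4, 6.4]
grip_width: 0.0411
```

```bash
python3 -c "
from h import *
go(0.5368,0.2998,0.086,100.25); print(get_obs())"
```

```text
at [0.5362 0.3003 0.0872] [1.8000e+02 2.0000e-02 1.0033e+02] -> shift -0.0006 0.0005 0.0012 turn 0.1 q [  7.  28. -50.  96.  23.  67. -38.]
{'time_s': 6.5, 'qpos': array([  7.31342983,  28.02540187, -49.64794883,  96.02160785,
        22.96162491,  66.73636802, -37.95748507]), 'joint_velocities': array([-0.00766956,  0.03542355, -0.12270615,  0.07835521, -0.03513067,
        0.01718494, -0.11307716]), 'effort': array([ 2.31934078e-01, -4.11607432e+01, -9.86077309e+00, -2.63615102e+01,
        4.38500494e-01, -1.17722590e+00,  1.19747021e-02]), 'tool_pos': array([0.53619751, 0.30026004, 0.08721291]), 'tool_rot': array([1.79998140e+02, 2.15913607e-02, 1.00327324e+02]), 'force': array([-2.55734204, -1.41215306,  6.36224655]), 'wrist_torque': array([-0.31504323,  0.66133827, -0.04436786]), 'grip_width': 0.0410858344833628}
```

Request:
drive_tool(
  moves="0 0 -0.01 0 -1;0 0 -0.025 0 -1;0 0 -0.04 0 -1;0 0 -0.05 0 -1;0 0 -0.052 0 -1;0 0 -0.052 0 -1;0 0 -0.052 0 -1;0 0 -0.052 0 -1",
  grip_force=25,
)

```text
time_s: 7.3
tool_pos: [0.5361, 0.2996, 0.1372]
tool_rot: [-179.9, 0.0, 100.3]
force: [0.5, 0.5, -5.1]
grip_width: 0.0415
```

Request:
drive_tool(
  moves="-0.004 0 0 0 -1;-0.011 0 0 0 -1;-0.0195 0 0 0 -1;-0.026 0 0.001 0 -1;-0.032 0 0.002 0 -1;-0.038 0 0.004 0 -1;-0.043 0 0.0055 0 -1;-0.043 0 0.0055 0 -1",
)

```text
time_s: 8.1
tool_pos: [0.5445, 0.2563, 0.1322]
tool_rot: [-180.0, 0.1, 100.2]
force: [-1.9, 2.3, -4.9]
grip_width: 0.0412
```

Run:
```python
from h import *
go(0.5368,0.2998,0.2,100.25); o=get_obs(); print(o["force"],o["wrist_torque"],o["grip_width"])
snap("side","s3.png")
a=cv2.imread('pics/s3.png')[190:310,130:290]; cv2.imwrite('pics/s3c.png',np.clip(cv2.resize(a,(640,480),interpolation=cv2.INTER_CUBIC)*1.5,0,255).astype(np.uint8))
```

```text
at [0.5445 0.2563 0.1322] [-1.7998e+02  5.0000e-02  1.0023e+02] -> shift 0.0442 0.0001 -0.0678 turn -0.0 q [ 13.  24. -51.  95.  19.  70. -32.]
[-1.91635675  2.27688776 -4.8605335 ] [ 4.33561457e-01  2.01844339e-01 -1.47950552e-04] 0.041223623342091335
```

View pics/s3c.png

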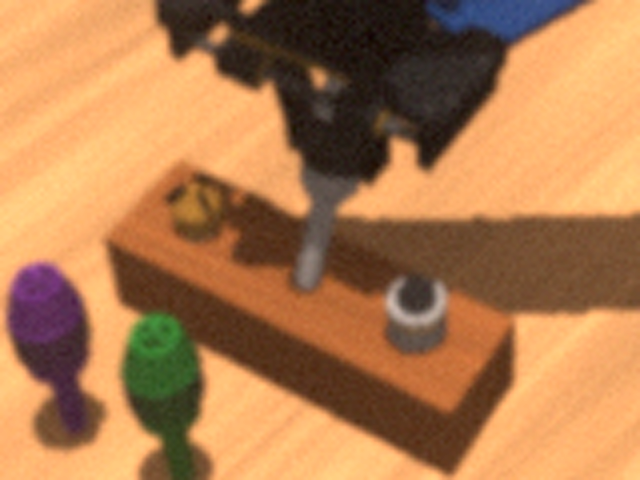

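Request:
drive_tool(
  moves="-0.004 0 -0.009 0 -1;-0.0085 0 -0.018 0 -1;-0.0127 0 -0.027 0 -1;-0.013 0 -0.05 0 -1;-0.013 0 -0.09 0 -1;-0.013 0 -0.12 0 -1;-0.013 0 -0.12 0 -1;-0.013 0 -0.12 0 -1",
  grip_force=35,
)

```text
time_s: 8.95
tool_pos: [0.5468, 0.2444, 0.2529]
tool_rot: [179.9, 0.1, 100.3]
force: [-0.1, 0.7, -6.8]
grip_width: 0.0412
```

Run:
```python
from h import *
read_camera("wrist")
im,d,T,K,k1=snap("wrist","w4.png"); c=calibration("wrist"); P=cloud(d,np.array(c["T_tool_cam"]),K,k1)
np.savez('w4.npz',im=im,P=P)
np.set_printoptions(linewidth=250,suppress=True)
m=(abs(P[...,1])<.03)&(P[...,2]>.0)&(P[...,2]<.11)&(abs(P[...,0])<.1); Q=P[m]
print(len(Q)); 
for z in np.arange(0,.11,.006):
    q=Q[abs(Q[:,2]-z)<.003]
    if len(q): print(round(z,3),len(q),np.percentile(q[:,0],[5,50,95]).round(4),np.percentile(q[:,1],[2,50,98]).round(4))
```

```text
1927
0.0 324 [0.0097 0.024  0.0275] [-0.0248  0.0003  0.0249]
0.006 313 [0.0152 0.0249 0.0283] [-0.0169  0.0008  0.0179]
0.012 77 [0.015  0.0266 0.0274] [-0.0177  0.0003  0.0181]
0.018 11 [0.0237 0.0246 0.0269] [-0.0095 -0.0074  0.0037]
0.024 156 [0.0238 0.026  0.0279] [-0.0067 -0.0002  0.0073]
0.03 193 [0.0237 0.0282 0.0304] [-0.0079  0.0003  0.008 ]
0.036 169 [0.0262 0.0311 0.0333] [-0.0076  0.0003  0.0077]
0.042 158 [0.029  0.0337 0.0358] [-0.0077 -0.0003  0.0078]
0.048 139 [0.0328 0.0364 0.0384] [-0.0073 -0.0003  0.0074]
0.054 132 [0.0347 0.0391 0.0412] [-0.0075 -0.0003  0.0075]
0.06 117 [0.0382 0.0418 0.0437] [-0.007   0.0004  0.007 ]
0.066 113 [0.0405 0.0446 0.0467] [-0.0072 -0.0003  0.0071]
0.072 25 [0.0426 0.0462 0.0473] [-0.0069  0.0011  0.0066]
```

View pics/w4.png

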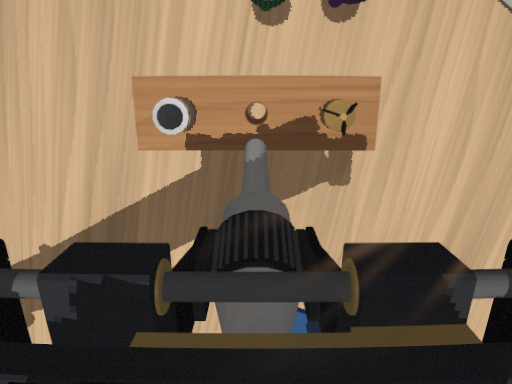

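```bash
python3 -c "
from h import *
go(0.6036,-0.0169,0.2354,-10.2)"
```

```text
at [0.5458 0.2438 0.2507] [-1.7984e+02  8.0000e-02  1.0029e+02] -> shift -0.2668 0.0103 0.0153 turn 110.5 q [ 16.  18. -53.  87.  15.  82. -27.]
```

Request:
drive_tool(
  moves="-0.05 0.01 0 8 -1;-0.1 0.01 0 16 -1;-0.15 0.01 0 24 -1;-0.2 0.01 0 32 -1;-0.24 0.01 0 40 -1;-0.265 0.01 0.01 48 -1;-0.267 0.01 0.015 56 -1;-0.267 0.01 0.015 64 -1",
)

```text
time_s: 9.85
tool_pos: [0.6024, -0.0186, 0.2338]
tool_rot: [-179.8, 0.3, 35.8]
force: [-1.0, 1.2, -5.9]
grip_width: 0.0413
```

Request:
drive_tool(
  moves="0 0 0 8 -1;0 0 0 16 -1;0 0 0 24 -1;0 0 0 32 -1;0 0 0 40 -1;0 0 0 46.5 -1;0 0 0 46.5 -1;0 0 0 46.5 -1",
)

```text
time_s: 10.65
tool_pos: [0.6034, -0.0161, 0.236]
tool_rot: [180.0, 0.2, -10.0]
force: [-0.4, 0.3, -5.1]
grip_width: 0.0414
```

Run:
```python
from h import *
read_camera("wrist")
im,d,T,K,k1=snap("wrist","w5.png"); c=calibration("wrist"); P=cloud(d,np.array(c["T_tool_cam"]),K,k1)
np.savez('w5.npz',im=im,P=P,T=T)
m=(abs(P[...,1])<.03)&(P[...,2]>.0)&(P[...,2]<.08)&(abs(P[...,0])<.052); Q=P[m]
for z in np.arange(0.024,.08,.006):
    q=Q[abs(Q[:,2]-z)<.003]
    if len(q): print(round(z,3),len(q),np.percentile(q[:,0],[5,50,95]).round(4),np.percentile(q[:,1],[2,50,98]).round(4))
print(pinpoint("wrist","sleeve_mouth")[:1])
go(.6204,-.0199,.1892,-10.2)
```

```text
0.024 156 [0.0234 0.0261 0.0279] [-0.0076 -0.0006  0.0064]
0.03 184 [0.0237 0.0283 0.0306] [-0.0086 -0.0012  0.007 ]
0.036 178 [0.0263 0.0309 0.0333] [-0.0085 -0.0006  0.0072]
0.042 159 [0.0294 0.0338 0.036 ] [-0.0086 -0.0006  0.0069]
0.048 132 [0.0322 0.0366 0.0387] [-0.0082 -0.0006  0.0064]
0.054 136 [0.0341 0.0391 0.0414] [-0.0084 -0.0006  0.0066]
0.06 116 [0.038  0.0419 0.0443] [-0.0079 -0.0013  0.006 ]
0.066 116 [0.0401 0.0444 0.0468] [-0.0081 -0.0006  0.0062]
0.072 19 [0.0435 0.0463 0.0473] [-0.0073 -0.0013  0.0054]
[{'uv': [258.4, 107.5], 'conf': 0.62}]
at [ 0.6039 -0.016   0.2369] [ 1.7999e+02  6.0000e-02 -1.0100e+01] -> shift 0.0169 0.0009 0.0477 turn 0.1 q [  25.   15.  -31.   88.    8.   79. -107.]
```

View pics/w5.png

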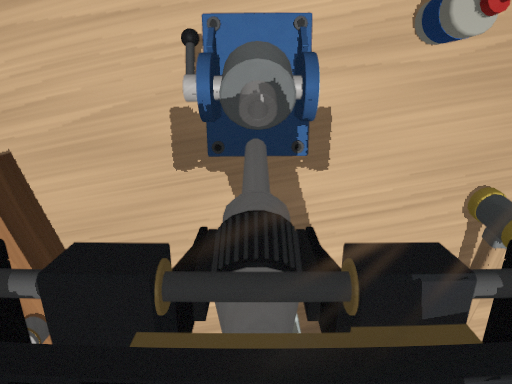

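```bash
cat > ring.py <<'E'
from h import *
def ring(P,uv,zlo,zhi,seed=0):
    # P in tool frame (z down), zlo..zhi band
    v0,u0=int(uv[1]),int(uv[0]); Q=P[max(v0-22,0):v0+26,u0-26:u0+27].reshape(-1,3); Q=Q[(Q[:,2]>zlo)&(Q[:,2]<zhi)]
    rng=np.random.default_rng(seed); best=0
    for _ in range(800):
        a,b,c=Q[rng.choice(len(Q),3,False)]; n=np.cross(b-a,c-a); l=np.linalg.norm(n)
        if l<1e-9: continue
        n/=l
        if abs(n[2])<.8 or abs(n[1])>.12: continue
        k=abs((Q-a)@n)<.0012
        if k.sum()>best: best=k.sum(); m=k
    S=Q[m]; c=np.median(S,0); S=S[np.linalg.norm(S-c,axis=1)<.022]; c=S.mean(0); n=np.linalg.svd(S-c)[2][2]; n*=-np.sign(n[2])
    ey=np.cross(n,[1,0,0]); ey/=np.linalg.norm(ey); ex=np.cross(ey,n)
    ab=np.c_[(S-c)@ex,(S-c)@ey]*1000; (ca,cb),r=cv2.minEnclosingCircle(ab.astype(np.float32))
    M=c+ex*ca/1000+ey*cb/1000
    print(len(S),'n',n.round(3),'tilt',np.degrees(np.arctan2(-n[0],-n[2])).round(2),'mouth',M.round(4),'r',round(r,1)); return M,n
E
python3 - <<'E'
from ring import *
z=np.load('w5.npz'); M,n=ring(z['P'],(258,107),.115,.145)
tip=np.array([.0419,-.0008,.0729]); t=np.array([np.sin(np.radians(25.7)),0,np.cos(np.radians(25.7))])
n=np.array([-np.sin(np.radians(25.2)),0,-np.cos(np.radians(25.2))])
w=M-tip; print('tip->mouth',w.round(4),'along',-(w@n),'shift for 10mm standoff',(w+.01*n).round(4))
E
```

```text
707 n [-0.429  0.001 -0.903] tilt 25.4 mouth [0.0638 0.0006 0.1287] r 16.7
tip->mouth [0.0219 0.0014 0.0558] along 0.05978539040204285 shift for 10mm standoff [0.0176 0.0014 0.0467]
```

Request:
drive_tool(
  moves="0.006 0.0014 0.016 0 -1;0.012 0.0014 0.032 0 -1;0.0176 0.0014 0.0467 0 -1;0.0176 0.0014 0.0467 0 -1;0.0176 0.0014 0.0467 0 -1;0.0193 0.0014 0.0503 0 -1;0.0193 0.0014 0.0503 0 -1;0.0193 0.0014 0.0503 0 -1",
)

```text
time_s: 11.6
tool_pos: [0.6231, -0.0208, 0.1877]
tool_rot: [180.0, -0.0, -10.2]
force: [0.1, 0.0, -5.4]
grip_width: 0.0412
```

Run:
```python
from ring import *
read_camera("wrist")
im,d,T,K,k1=snap("wrist","w6.png"); c=calibration("wrist"); P=cloud(d,np.array(c["T_tool_cam"]),K,k1)
A=cv2.resize(im[60:240,170:350],(600,600),interpolation=cv2.INTER_CUBIC)
cv2.imwrite('pics/w6c.png',np.clip(A*1.6,0,255).astype(np.uint8)[:,:,::-1])
print(get_obs()["tool_pos"],get_obs()["force"],pinpoint("wrist","sleeve_mouth")[:1])
```

```text
[ 0.62307651 -0.02076916  0.18773104] [-0.45932974 -0.47042172 -5.38887614] [{'uv': [258.2, 138.6], 'conf': 0.89}]
```

View pics/w6c.png

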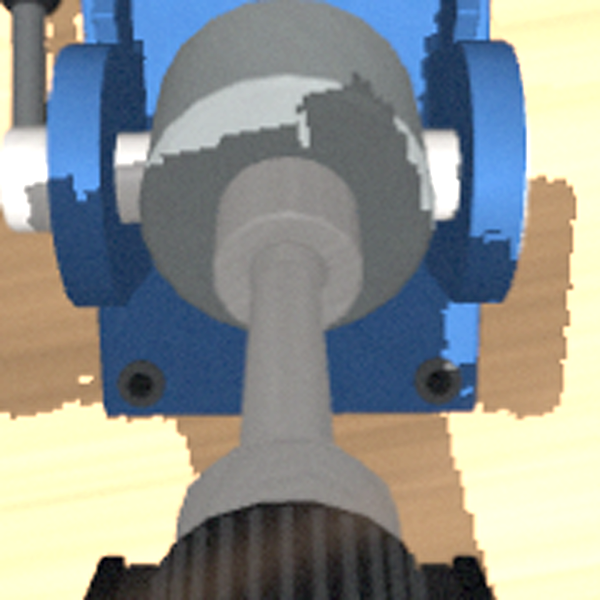

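Request:
drive_tool(
  moves="0.0013 0 0.0027 0 -1;0.0026 0 0.0054 0 -1;0.0038 0 0.0081 0 -1;0.0051 0 0.0109 0 -1;0.0064 0 0.0136 0 -1;0.0068 0 0.0145 0 -1;0.0068 0 0.0145 0 -1;0.0068 0 0.0145 0 -1",
)

```text
time_s: 12.55
tool_pos: [0.6296, -0.022, 0.1727]
tool_rot: [180.0, 0.0, -10.2]
force: [-0.5, 0.6, -5.3]
grip_width: 0.0408
```

```bash
python3 -c "
from h import *
o=get_obs();print(o['tool_pos'],o['force'],o['wrist_torque'])"
```

```text
[ 0.62956387 -0.0219947   0.17273803] [-0.4878075   0.61320202 -5.33333864] [0.07956094 0.13822609 0.06971452]
```

Request:
drive_tool(
  moves="0.0013 0 0.0027 0 -1;0.0026 0 0.0054 0 -1;0.0038 0 0.0081 0 -1;0.0051 0 0.0109 0 -1;0.0064 0 0.0136 0 -1;0.0085 0 0.0181 0 -1;0.0102 0 0.0217 0 -1;0.0102 0 0.0217 0 -1",
)

```text
time_s: 13.35
tool_pos: [0.6396, -0.024, 0.1501]
tool_rot: [180.0, 0.0, -10.2]
force: [-0.1, 0.1, -5.8]
grip_width: 0.0412
```

Request:
drive_tool(
  moves="0.0009 0 0.0018 0 -1;0.0017 0 0.0036 0 -1;0.0026 0 0.0054 0 -1;0.0034 0 0.0072 0 -1;0.0043 0 0.0091 0 -1;0.0051 0 0.0109 0 -1;0.0058 0 0.0123 0 -1;0.0058 0 0.0123 0 -1",
  grip_force=20,
)

```text
time_s: 14.15
tool_pos: [0.6453, -0.0249, 0.1383]
tool_rot: [180.0, 0.0, -10.2]
force: [-0.2, 0.5, -7.2]
grip_width: 0.0412
```

Run:
```python
from ring import *
im,d,T,K,k1=snap("wrist","w7.png"); c=calibration("wrist"); P=cloud(d,np.array(c["T_tool_cam"]),K,k1)
A=cv2.resize(im[80:240,175:335],(600,600),interpolation=cv2.INTER_CUBIC)
cv2.imwrite('pics/w7c.png',np.clip(A*1.6,0,255).astype(np.uint8)[:,:,::-1])
o=get_obs();print(o["tool_pos"],o["force"],o['wrist_torque'])
```

```text
[ 0.64533448 -0.02486238  0.13836314] [-1.98171277  0.2632877  -7.09824085] [ 0.11997011  0.37721627 -0.00069925]
```

View pics/w7c.png

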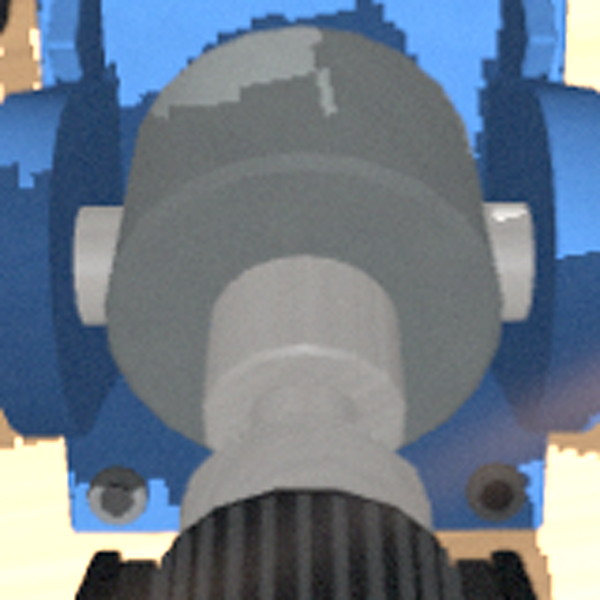

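Request:
drive_tool(
  moves="0.0006 0 0.0013 0 -1;0.0013 0 0.0027 0 -1;0.0019 0 0.0041 0 -1;0.0021 0 0.0045 0 -1;0.0021 0 0.0045 0 -1;0.0021 0 0.0045 0 -1;0.0021 0 0.0045 0 -1;0.0021 0 0.0045 0 -1",
  grip_force=12,
)

```text
time_s: 15.0
tool_pos: [0.6471, -0.0251, 0.1343]
tool_rot: [180.0, 0.0, -10.2]
force: [-5.6, 1.2, -2.1]
grip_width: 0.0414
```

```bash
python3 -c "
from h import *
o=get_obs();print(o['tool_pos'],o['force'],o['wrist_torque'])"
```

```text
[ 0.64707296 -0.02512745  0.1343304 ] [-5.6015751   1.1688377  -2.06584068] [0.12589311 1.18919787 0.02701267]
```

Request:
drive_tool(
  moves="-0.0009 0 0.0004 0 -1;-0.0009 0 0.0004 0 -1;-0.0009 0 0.0004 0 -1;-0.0009 0 0.0004 0 -1;-0.0009 0 0.0004 0 -1;-0.0009 0 0.0004 0 -1;-0.0009 0 0.0004 0 -1;-0.0009 0 0.0004 0 -1",
)

```text
time_s: 15.8
tool_pos: [0.6468, -0.0251, 0.1339]
tool_rot: [-180.0, -0.0, -10.2]
force: [-1.6, 0.3, -4.5]
grip_width: 0.0421
```

Run:
```python
from ring import *
o=get_obs();print(o['tool_pos'],o['force'],o['wrist_torque'])
im,d,T,K,k1=snap("wrist","w8.png"); c=calibration("wrist"); P=cloud(d,np.array(c["T_tool_cam"]),K,k1)
np.savez('w8.npz',im=im,P=P,T=T,d=d)
# sections along tool y=0 column: print profile
for v in range(100,240,3):
    p=P[v,250:262]; print(v,np.median(p,0).round(4),end=' | ')
```

```text
[ 0.64682556 -0.02511278  0.13387859] [-1.61310128  0.30319834 -4.50006119] [ 0.10591317  0.31739479 -0.0243355 ]
100 [ 0.0736 -0.0009  0.0615] | 103 [ 0.0719 -0.0009  0.0578] | 106 [ 0.0702 -0.0009  0.0541] | 109 [ 0.0685 -0.0009  0.051 ] | 112 [ 0.0669 -0.0009  0.0475] | 115 [ 0.0653 -0.0009  0.0443] | 118 [ 0.0638 -0.0009  0.0409] | 121 [ 0.0623 -0.0009  0.0378] | 124 [ 0.0609 -0.0009  0.0348] | 127 [ 0.0592 -0.0009  0.0345] | 130 [ 0.0574 -0.0009  0.0351] | 133 [ 0.0556 -0.0009  0.0353] | 136 [ 0.0538 -0.0009  0.0363] | 139 [ 0.0519 -0.0009  0.037 ] | 142 [ 0.0499 -0.0009  0.0381] | 145 [ 0.0479 -0.0009  0.0395] | 148 [ 0.046  -0.0009  0.0399] | 151 [ 0.044  -0.0009  0.041 ] | 154 [ 0.0424 -0.0009  0.0396] | 157 [ 0.0411 -0.0009  0.0372] | 160 [ 0.0399 -0.0009  0.0337] | 163 [ 0.0385 -0.0009  0.0319] | 166 [ 0.0374 -0.0009  0.0287] | 169 [ 0.0361 -0.0009  0.0266] | 172 [ 0.035  -0.0009  0.024 ] | 175 [ 0.0339 -0.0009  0.0215] | 178 [ 0.0325 -0.0009  0.02  ] | 181 [ 0.0305 -0.0009  0.0211] | 184 [ 0.0286 -0.0009  0.0218] | 187 [ 0.0263 -0.0009  0.0234] | 190 [ 0.0255 -0.0009  0.0202] | 193 [ 0.0283 -0.0008  0.0053] | 196 [ 0.0274 -0.0005  0.0032] | 199 [ 0.0264 -0.0008  0.0012] | 202 [ 0.0255 -0.0008 -0.0008] | 205 [ 0.0245 -0.0005 -0.0026] | 208 [ 0.0236 -0.0008 -0.0046] | 211 [ 0.0239 -0.0008 -0.0097] | 214 [ 0.0232 -0.0005 -0.0119] | 217 [ 0.0223 -0.0008 -0.0134] | 220 [ 0.0217 -0.0008 -0.0156] | 223 [ 0.0207 -0.0008 -0.0169] | 226 [ 0.0199 -0.0008 -0.0185] | 229 [ 0.0192 -0.0008 -0.0203] | 232 [ 0.0185 -0.0008 -0.0222] | 235 [ 0.0177 -0.0008 -0.0236] | 238 [ 0.0171 -0.0008 -0.0254] |
```

Request:
drive_tool(
  moves="0.0003 0 0.0007 0 -1;0.0003 0 0.0007 0 -1;0.0003 0 0.0007 0 -1;0.0003 0 0.0007 0 -1;0.0003 0 0.0007 0 -1;0.0003 0 0.0007 0 -1;0.0003 0 0.0007 0 -1;0.0003 0 0.0007 0 -1",
)

```text
time_s: 16.65
tool_pos: [0.647, -0.0251, 0.1332]
tool_rot: [180.0, -0.0, -10.2]
force: [-0.0, 1.0, -5.7]
grip_width: 0.0416
```

```bash
python3 -c "
from h import *
o=get_obs();print(o['tool_pos'],o['force'],o['wrist_torque'])"
```

```text
[ 0.64697909 -0.02511972  0.13315921] [-0.03293477  1.03336522 -5.72582031] [ 0.1092349  -0.03226195 -0.00036606]
```

Request:
drive_tool(
  moves="0.0004 0 0.0009 0 -1;0.0004 0 0.0009 0 -1;0.0004 0 0.0009 0 -1;0.0004 0 0.0009 0 -1;0.0004 0 0.0009 0 -1;0.0004 0 0.0009 0 -1;0.0004 0 0.0009 0 -1;0.0004 0 0.0009 0 -1",
)

```text
time_s: 17.45
tool_pos: [0.6473, -0.0252, 0.1324]
tool_rot: [180.0, -0.0, -10.2]
force: [-2.2, -0.3, -0.1]
grip_width: 0.0416
```

```bash
python3 -c "
from h import *
o=get_obs();print(o['tool_pos'],o['force'],o['wrist_torque'])"
```

```text
[ 0.64729879 -0.02518012  0.13241417] [-2.18069666 -0.32097741 -0.13058059] [ 0.13975802  0.24665706 -0.01228517]
```

Request:
drive_tool(
  moves="0 0 0 0 0.2;0 0 0 0 0.8;0 0 0 0 1;0 0 0 0 1;0 0 0 0 1;0 0 0 0 1;0 0 0 0 1;0 0 0 0 1",
)

```text
time_s: 18.25
tool_pos: [0.6472, -0.0252, 0.1322]
tool_rot: [180.0, -0.0, -10.2]
force: [0.1, -0.8, -0.3]
grip_width: 0.086
```

Request:
drive_tool(
  moves="0 0 -0.01 0 1;0 0 -0.03 0 1;0 0 -0.06 0 1;0 0 -0.1 0 1;-0.02 0 -0.14 0 1;-0.04 0 -0.18 0 1;-0.06 0 -0.18 0 1;-0.06 0 -0.18 0 1",
)

```text
time_s: 19.05
tool_pos: [0.5874, -0.0134, 0.3156]
tool_rot: [180.0, -0.3, -10.1]
force: [-0.3, -0.1, 0.1]
grip_width: 0.0869
```

Run:
```python
from ring import *
read_camera("wrist")
im,d,T,K,k1=snap("wrist","w9.png"); P=cloud(d,T,K,k1); np.savez('w9.npz',im=im,P=P,T=T,d=d,K=K,k1=k1)
o=get_obs();print(o['tool_pos'],o['tool_rot'],o['force'],o['grip_width'])
for n in ["chuck_nose","chuck","mallet_grip","mallet_head"]:
    for r in pinpoint("wrist",n)[:2]:
        u=np.array(r["uv"]);i=np.clip(u.round().astype(int),0,[511,383]); print(n,u.round(0),round(r["conf"],2),P[i[1],i[0]].round(4))
im,d,T,K,k1=snap("side"); A=cv2.resize(im[120:210,200:320],(800,600),interpolation=cv2.INTER_CUBIC)
im2=cv2.imread('pics/w9.png'); cv2.imwrite('pics/c9.png',np.hstack([cv2.resize(im2,(400,300)),cv2.resize(A[:,:,::-1],(400,300))]))
```

```text
[ 0.58822716 -0.01483244  0.31265074] [ 1.79955454e+02 -6.02267139e-02 -1.01967772e+01] [ 0.31523088 -0.50502957 -0.98893332] 0.08720559894604346
chuck_nose [256. 133.] 0.66 [ 0.6318 -0.0216  0.1853]
chuck [257.  95.] 0.72 [ 0.6626 -0.028   0.1633]
mallet_grip [452. 226.] 0.62 [ 0.4388 -0.2693  0.0454]
mallet_head [472. 186.] 0.95 [ 0.506  -0.2786  0.0764]
```

View pics/c9.png

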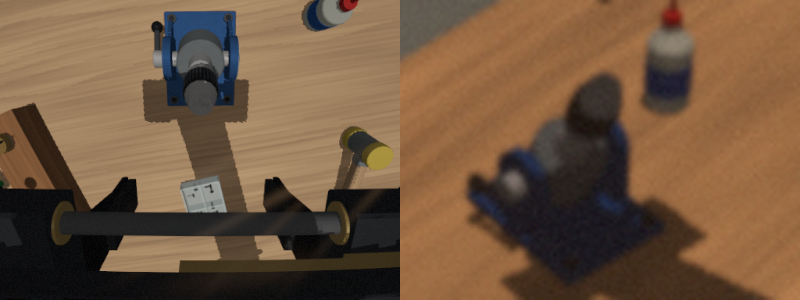

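Run:
```python
from ring import *
w=np.load('w9.npz'); P=w['P']; 
Q=P.reshape(-1,3); c=np.array([.6318,-.0216,.1853])
S=Q[np.linalg.norm(Q-c,axis=1)<.016]; rng=np.random.default_rng(0); b=0
for _ in range(500):
    p=S[rng.choice(len(S),3,False)]; n=np.cross(p[1]-p[0],p[2]-p[0]); l=np.linalg.norm(n)
    if l<1e-9: continue
    n/=l; k=abs((S-p[0])@n)<.001
    if k.sum()>b and abs(n[2])>.8: b=k.sum(); m=k
F=S[m]; c=F.mean(0); n=np.linalg.svd(F-c)[2][2]; n*=np.sign(n[2]); e=np.cross([0,1,0],n); e/=np.linalg.norm(e); f=np.cross(n,e)
(ca,cb),r=cv2.minEnclosingCircle((np.c_[(F-c)@e,(F-c)@f]*1000).astype(np.float32)); N=c+e*ca/1e3+f*cb/1e3
print('nose',len(F),N.round(4),'n',n.round(3),'tilt',np.degrees(np.arccos(n[2])).round(1),'r',r)
M=np.array([.6658,-.0281,.1073]);a=np.array([-.42,.075,.905]); print('nose along axis from mouth',((N-M)@a).round(4),'gap',((N-M)@a-.078).round(4))
z=np.load('top0.npz'); im=z['im'].astype(int); T=cloud(z['d'],z['T'],z['K'],float(z['k1']))
for nm,PP,I in (('top',T,im),('wrist',P,w['im'].astype(int))):
    yel=(I[...,0]>I[...,2]*2.2)&(I[...,1]>I[...,2]*1.8)&(PP[...,2]>.08)&(PP[...,2]<.1)&(np.hypot(PP[...,0]-.485,PP[...,1]+.278)<.06)
    q=PP[yel]; print(nm,'face',len(q),q.mean(0).round(4),cv2.minEnclosingCircle((q[:,:2]*1000).astype(np.float32)))
    h=(PP[...,2]>.035)&(PP[...,2]<.068)&(PP[...,0]>.25)&(PP[...,0]<.46)&(abs(PP[...,1]+.26)<.09)
    q=PP[h]
    if len(q)>30: 
        l=cv2.fitLine(q[:,:2].astype(np.float32),cv2.DIST_HUBER,0,1e-4,1e-4).ravel(); print('handle',len(q),l.round(4),np.degrees(np.arctan2(-l[1],-l[0])).round(1),q.min(0).round(3),q.max(0).round(3))
```

```text
nose 375 [ 0.6303 -0.0219  0.1827] n [-0.406  0.065  0.912] tilt 24.3 r 14.044455528259277
nose along axis from mouth 0.0836 gap 0.0056
top face 187 [ 0.486  -0.2887  0.0894] ((485.76129150390625, -289.3371276855469), 22.26426124572754)
handle 299 [ 0.9701 -0.2428  0.3969 -0.2658] 166.0 [ 0.286 -0.293  0.035] [ 0.46 -0.24  0.06]
wrist face 950 [ 0.4891 -0.2877  0.088 ] ((487.04290771484375, -290.1207275390625), 23.10866355895996)
handle 538 [ 0.9461 -0.324   0.4361 -0.2708] 161.1 [ 0.412 -0.291  0.035] [ 0.46  -0.26   0.054]
```

```bash
python3 -c "
from h import *
go(.4245,-.2737,.2,-14.5)"
```

```text
at [ 0.5884 -0.0148  0.3111] [-1.7999e+02  1.1000e-01 -1.0200e+01] -> shift -0.1154 0.2838 0.1111 turn 4.3 q [  26.   12.  -32.   83.    6.   87. -106.]
```

Request:
drive_tool(
  moves="-0.115 0.284 0.111 4.3 0.3;-0.115 0.284 0.111 4.3 0.3;-0.115 0.284 0.111 4.3 0.3;-0.115 0.284 0.111 4.3 0.3;-0.115 0.284 0.111 4.3 0.3;-0.115 0.284 0.111 4.3 0.3;-0.115 0.284 0.111 4.3 0.3;-0.115 0.284 0.111 4.3 0.3",
)

```text
time_s: 20.2
tool_pos: [0.421, -0.2776, 0.199]
tool_rot: [180.0, 0.3, -14.9]
force: [0.5, 0.4, 0.2]
grip_width: 0.0567
```

Run:
```python
from h import *
read_camera("wrist")
im,d,T,K,k1=snap("wrist","w10.png"); c=calibration("wrist"); P=cloud(d,np.array(c["T_tool_cam"]),K,k1); W=cloud(d,T,K,k1)
I=im.astype(int)
yel=(I[...,0]>I[...,2]*2.2)&(I[...,1]>I[...,2]*1.8)&(W[...,2]>.08)&(W[...,2]<.1)&(abs(P[...,1])<.06)
q=P[yel]; print(len(q),q.mean(0).round(4),cv2.minEnclosingCircle((q[:,:2]*1000).astype(np.float32)),W[yel].mean(0).round(4))
h=(W[...,2]>.045)&(W[...,2]<.065)&(abs(P[...,1])<.04)&(P[...,0]>-.12)&(P[...,0]<.035); q=P[h]; print(len(q))
for x in np.arange(-.1,.04,.01):
    s=q[abs(q[:,0]-x)<.005]
    if len(s)>5: print(x.round(2),len(s),np.percentile(s[:,1],[3,97]).round(4),s[:,2].mean().round(4))
go(.4245,-.2737,.027,-14.5)
```

```text
2383 [ 0.0657 -0.0011  0.111 ] ((65.22637939453125, -0.9774073362350464), 22.47077178955078) [ 0.4869 -0.2907  0.0888]
900
-0.02 18 [-0.0061  0.0052] 0.1547
-0.01 97 [-0.0066  0.0071] 0.1542
-0.0 169 [-0.0085  0.0079] 0.1532
0.01 194 [-0.0093  0.0079] 0.1518
0.02 210 [-0.0102  0.0087] 0.1504
0.03 212 [-0.0101  0.0086] 0.1489
at [ 0.4249 -0.2736  0.2008] [-1.7993e+02  4.0000e-02 -1.4540e+01] -> shift -0.0003 0.0001 0.1738 turn -0.0 q [ 47.   2. -17. 104.   1.  73. -75.]
```

Request:
drive_tool(
  moves="0 0 0.04 0 0.3;0 0 0.08 0 0.3;0 0 0.115 0 0.3;0 0 0.145 0 0.3;0 0 0.16 0 0.3;0 0 0.17 0 0.3;0 0 0.1735 0 0.3;0 0 0.1735 0 0.3",
)

```text
time_s: 21.1
tool_pos: [0.4257, -0.2733, 0.0281]
tool_rot: [-180.0, -0.0, -14.4]
force: [-0.1, 0.8, 0.6]
grip_width: 0.0564
```

Request:
drive_tool(
  moves="0 0 0 0 0.3;0 0 0 0 -1;0 0 0 0 -1;0 0 0 0 -1;0 0 0 0 -1;0 0 0 0 -1;0 0 0 0 -1;0 0 0 0 -1",
  grip_force=60,
)

```text
time_s: 21.9
tool_pos: [0.4248, -0.2737, 0.0278]
tool_rot: [-180.0, 0.0, -14.5]
force: [0.1, -0.1, 0.3]
grip_width: 0.0198
```

```bash
python3 -c "
from h import *
o=get_obs();print(o['tool_pos'],o['tool_rot'],o['force'],o['wrist_torque'],o['grip_width'])"
```

```text
[ 0.42480008 -0.27366814  0.02780256] [-1.79996920e+02  1.77056846e-03 -1.44815303e+01] [ 0.05274647 -0.14750187  0.27521549] [0.08600461 0.00945852 0.0351615 ] 0.019819759311223963
```

Request:
drive_tool(
  moves="0 0 -0.004 0 -1;0 0 -0.015 0 -1;0 0 -0.04 0 -1;0 0 -0.075 0 -1;0 0 -0.115 0 -1;0 0 -0.16 0 -1;0 0 -0.2 0 -1;0 0 -0.225 0 -1",
  grip_force=60,
)

```text
time_s: 22.7
tool_pos: [0.4254, -0.274, 0.2568]
tool_rot: [179.9, -0.2, -14.5]
force: [0.5, 0.5, -4.4]
grip_width: 0.0195
```

```bash
cat > mal.py <<'E'
from h import *
def mallet():
    im,d,T,K,k1=snap("wrist"); c=calibration("wrist"); P=cloud(d,np.array(c["T_tool_cam"]),K,k1); I=im.astype(int)
    yel=(I[...,0]>I[...,2]*2.2)&(I[...,1]>I[...,2]*1.8)&(abs(P[...,1])<.03)&(P[...,2]<.0)&(P[...,0]>.0)&(P[...,0]<.11)
    q=P[yel]; c0=q.mean(0)
    for _ in range(3):
        n=np.linalg.svd(q-c0,full_matrices=False)[2][2]; r=abs((q-c0)@n); q=q[r<max(.0015,np.percentile(r,60))]; c0=q.mean(0)
    n*=-np.sign(n[2])
    print('top face',len(q),c0.round(4),'n',n.round(3),'lean to tool -x deg',np.degrees(np.arctan2(-n[0],-n[2])).round(1))
    o=get_obs();print(o['tool_pos'],o['tool_rot'].round(1),o['force'].round(2),o['wrist_torque'].round(2),o['grip_width'])
    return im,d,T,K,k1
E
python3 -c "
from mal import *
read_camera('wrist'); mallet(); go(.5803,-.0115,.30,-10.2)"
```

```text
top face 5328 [ 0.0674 -0.0007 -0.0613] n [ 0.105 -0.037 -0.994] lean to tool -x deg -6.0
[ 0.42656508 -0.27472318  0.25730543] [179.8  -0.4 -14.5] [ 0.53 -0.36 -3.69] [0.09 0.17 0.  ] 0.019541970017703265
at [ 0.4266 -0.2747  0.2573] [179.82  -0.43 -14.49] -> shift 0.083 -0.2933 -0.0427 turn -4.3 q [ 47.   0. -17. 100.   0.  79. -75.]
```

```bash
python3 -c "
from h import *
go(.593,-.0152,.27,-10.2)"
```

```text
at [ 0.4266 -0.2747  0.2573] [179.82  -0.43 -14.49] -> shift 0.0962 -0.2929 -0.0127 turn -4.3 q [ 47.   0. -17. 100.   0.  79. -75.]
```

Request:
drive_tool(
  moves="0.006 -0.02 -0.02 -0.5 -1;0.019 -0.06 -0.022 -1 -1;0.035 -0.105 -0.022 -1.5 -1;0.05 -0.155 -0.022 -2 -1;0.066 -0.2 -0.02 -3 -1;0.08 -0.245 -0.018 -3.7 -1;0.092 -0.28 -0.017 -4.3 -1;0.096 -0.293 -0.017 -4.3 -1",
  grip_force=60,
)

```text
time_s: 23.6
tool_pos: [0.5909, -0.0083, 0.2669]
tool_rot: [-179.8, 0.2, -9.8]
force: [0.4, 0.3, -4.8]
grip_width: 0.0197
```

```bash
python3 -c "
from mal import *
read_camera('wrist'); mallet(); mallet(); go(.593,-.0152,.27,-10.2)"
```

```text
top face 6090 [ 0.0676 -0.0005 -0.0613] n [-0.028 -0.01  -1.   ] lean to tool -x deg 1.6
[ 0.59041862 -0.01096916  0.2673334 ] [-179.9    0.2   -9.9] [ 0.57  0.09 -4.65] [0.08 0.23 0.04] 0.019602977237646896
top face 6020 [ 0.0678 -0.0005 -0.0614] n [-0.01  -0.009 -1.   ] lean to tool -x deg 0.6
[ 0.59001943 -0.01371797  0.26770861] [180.    0.2 -10.1] [-0.32 -1.   -3.25] [-0.03  0.19 -0.03] 0.019654873729239165
at [ 0.59   -0.0137  0.2677] [179.96   0.21 -10.09] -> shift 0.0032 0.0009 -0.0023 turn 0.1 q [  27.   13.  -33.   87.    7.   83. -107.]
```

Request:
drive_tool(
  moves="-0.007 0 0.01 0 -1;-0.0145 0.001 0.02 0 -1;-0.0145 0.001 0.03 0 -1;-0.0145 0.001 0.035 0 -1;-0.0145 0.001 0.035 0 -1;-0.0145 0.001 0.035 0 -1;-0.0145 0.001 0.035 0 -1;-0.0145 0.001 0.035 0 -1",
)

```text
time_s: 24.55
tool_pos: [0.577, -0.0125, 0.2352]
tool_rot: [-180.0, -0.1, -10.2]
force: [-0.2, 0.4, -4.0]
grip_width: 0.0196
```

Request:
drive_tool(
  moves="0.0021 0 0.0045 0 -1;0.0042 0 0.009 0 -1;0.0063 0 0.0136 0 -1;0.0074 0 0.0158 0 -1;0.0076 0 0.0163 0 -1;0.008 0 0.0172 0 -1;0.0085 0 0.0181 0 -1;0.0085 0 0.0181 0 -1",
)

```text
time_s: 25.35
tool_pos: [0.5849, -0.0139, 0.2168]
tool_rot: [180.0, -0.0, -10.2]
force: [-0.6, 0.0, -3.5]
grip_width: 0.0199
```

```bash
python3 -c "
from mal import *
mallet(); o=get_obs();print(o['force'],o['wrist_torque'],o['tool_pos'])"
```

```text
top face 6486 [ 0.0673 -0.0005 -0.0614] n [-0.058 -0.007 -0.998] lean to tool -x deg 3.3
[ 0.58493505 -0.01392845  0.21685081] [180.   -0.  -10.2] [ 0.11  0.06 -4.39] [0.05 0.31 0.03] 0.019902079633771805
[ 0.10959439  0.06292796 -4.38658756] [0.04946254 0.31485738 0.03315598] [ 0.58493505 -0.01392845  0.21685081]
```

Request:
drive_tool(
  moves="0.0004 0 0.0009 0 -1;0.0008 0 0.0018 0 -1;0.0013 0 0.0027 0 -1;0.0013 0 0.0027 0 -1;0.0013 0 0.0027 0 -1;0.0013 0 0.0027 0 -1;0.0013 0 0.0027 0 -1;0.0013 0 0.0027 0 -1",
)

```text
time_s: 26.2
tool_pos: [0.5861, -0.0141, 0.2147]
tool_rot: [180.0, -0.0, -10.2]
force: [-6.0, 1.3, 5.1]
grip_width: 0.0197
```

```bash
python3 -c "
from mal import *
o=get_obs();print(o['force'],o['wrist_torque'],o['tool_pos'])"
```

```text
[-5.98800664  1.27216594  5.09970811] [ 2.07940917e-01  1.12211345e+00 -5.28433083e-04] [ 0.58612295 -0.01405642  0.214707  ]
```

Request:
drive_tool(
  moves="-0.0034 0 -0.0072 0 -1;-0.0064 0 -0.0136 0 -1;-0.0034 0 -0.0072 0 -1;0.0008 0 0.0018 0 -1;-0.0034 0 -0.0072 0 -1;-0.0064 0 -0.0136 0 -1;-0.0034 0 -0.0072 0 -1;0.0008 0 0.0018 0 -1",
)

```text
time_s: 27.0
tool_pos: [0.5876, -0.0144, 0.2123]
tool_rot: [180.0, -0.1, -10.2]
force: [-3.1, 0.6, 9.1]
grip_width: 0.0194
```

```bash
python3 -c "
from mal import *
o=get_obs();print(o['force'],o['wrist_torque'],o['tool_pos']); mallet()"
```

```text
[-3.12650358  0.59081127  9.06271169] [ 0.27359425  1.34042255 -0.0154703 ] [ 0.58759454 -0.01439456  0.21230481]
top face 6015 [ 0.0668 -0.0003 -0.0624] n [-0.023  0.002 -1.   ] lean to tool -x deg 1.3
[ 0.58722663 -0.01456035  0.2110031 ] [180.    0.  -10.2] [-0.72  0.6   5.91] [ 0.05 -0.05  0.03] 0.01950562957584753
```

Request:
drive_tool(
  moves="-0.0034 0 -0.0072 0 -1;-0.0055 0 -0.0118 0 -1;-0.0021 0 -0.0045 0 -1;0.0013 0 0.0027 0 -1;-0.0034 0 -0.0072 0 -1;-0.0055 0 -0.0118 0 -1;-0.0013 0 -0.0027 0 -1;0.0021 0 0.0045 0 -1",
)

```text
time_s: 27.85
tool_pos: [0.5887, -0.0147, 0.2078]
tool_rot: [180.0, 0.1, -10.2]
force: [-14.1, 2.5, 18.7]
grip_width: 0.0198
```

```bash
python3 -c "
from mal import *
o=get_obs();print(o['force'],o['wrist_torque'],o['tool_pos']); mallet()"
```

```text
[-14.08543848   2.4619187   18.70024897] [ 0.34349692  2.59674439 -0.01849619] [ 0.58868551 -0.0147475   0.20781752]
top face 3918 [ 0.0613  0.     -0.0681] n [ 0.546 -0.017 -0.837] lean to tool -x deg -33.1
[ 0.5893293  -0.01479786  0.20650506] [-180.     0.   -10.2] [ 1.51  0.17 -4.66] [ 0.01 -0.04 -0.03] 0.019681492273242576
```

Request:
drive_tool(
  moves="-0.004 0 -0.01 0 -1;-0.012 0 -0.03 0 -1;-0.025 0 -0.06 0 -1;-0.04 -0.03 -0.09 0 -1;-0.04 -0.06 -0.1 0 -1;-0.04 -0.09 -0.1 0 -1;-0.04 -0.09 -0.1 0 -1;-0.04 -0.09 -0.1 0 -1",
)

```text
time_s: 28.7
tool_pos: [0.5651, 0.0817, 0.3073]
tool_rot: [180.0, 0.1, -10.1]
force: [-0.3, -0.2, -4.0]
grip_width: 0.0198
```

```bash
cat > nose.py <<'E'
from mal import *
def nose():
    im,d,T,K,k1=snap("wrist"); P=cloud(d,T,K,k1); Q=P.reshape(-1,3); M=np.array([.6658,-.0281,.1073]);a=np.array([-.42,.075,.905]); a/=np.linalg.norm(a)
    w=Q-M; s=w@a; rr=np.linalg.norm(w-np.outer(s,a),axis=1)
    k=(s>.06)&(s<.1)&(rr<.012); print('nose face s pct',k.sum(),np.percentile(s[k],[50,75,90,97]).round(4))
    h=np.histogram(s[k],bins=np.arange(.066,.096,.001))[0]; print(h)
    k=(s>.0)&(s<.1)&(rr<.03)&(rr>.0195); print('grip sleeve s range',k.sum(),np.percentile(s[k],[2,98]).round(4))
    return im,d,T,K,k1
if __name__=="__main__":
    read_camera("wrist"); mallet(); im,*_=nose(); cv2.imwrite('pics/n.png',im[:,:,::-1])
    w=np.load('w9.npz'); globals()['snap']=lambda c:(w['im'],w['d'],w['T'],w['K'],float(w['k1'])); print('before:'); nose()
E
python3 nose.py
```

```text
top face 6097 [ 0.0619 -0.0004 -0.0657] n [-0.089 -0.019 -0.996] lean to tool -x deg 5.1
[0.56541331 0.07955369 0.30704624] [ 1.799e+02  1.000e-01 -1.030e+01] [-0.48 -0.44 -4.08] [ 0.08  0.21 -0.03] 0.019720029070725755
nose face s pct 609 [0.0787 0.0796 0.0803 0.0811]
[  0   0   0   7  21  19  13  25  15  23  19  59 167 140  79  19   3   0
   0   0   0   0   0   0   0   0   0   0   0]
grip sleeve s range 706 [0.0258 0.0553]
before:
nose face s pct 510 [0.0836 0.0844 0.0852 0.0858]
[  0   0   0   0   0   0   0   0   5  23  27  12  12  13  19  17  55 139
 123  59   6   0   0   0   0   0   0   0   0]
grip sleeve s range 709 [0.0306 0.0598]
```

```bash
python3 -c "
from h import *
go(.5785,-.0133,.2345,-10.2)"
```

```text
at [0.5655 0.0793 0.3071] [ 1.7994e+02  5.0000e-02 -1.0310e+01] -> shift 0.0294 0.0888 0.0726 turn -0.1 q [  21.   10.  -37.   86.    6.   86. -115.]
```

Request:
drive_tool(
  moves="0.003 0.04 0 0 -1;0.01 0.075 0.005 0 -1;0.019 0.089 0.02 0 -1;0.023 0.089 0.045 0 -1;0.0294 0.089 0.065 0 -1;0.0294 0.089 0.0726 0 -1;0.0294 0.089 0.0726 0 -1;0.0294 0.089 0.0726 0 -1",
)

```text
time_s: 29.65
tool_pos: [0.579, -0.0118, 0.2358]
tool_rot: [-180.0, -0.0, -10.2]
force: [0.1, -0.4, -3.3]
grip_width: 0.0195
```

Request:
drive_tool(
  moves="0.0042 0 0.009 0 -1;0.0063 0 0.0136 0 -1;0.0085 0 0.0181 0 -1;0.0102 0 0.0217 0 -1;0.0115 0 0.0244 0 -1;0.0123 0 0.0262 0 -1;0.0123 0 0.0262 0 -1;0.0123 0 0.0262 0 -1",
)

```text
time_s: 30.45
tool_pos: [0.5909, -0.014, 0.2089]
tool_rot: [180.0, -0.0, -10.2]
force: [0.1, -0.0, -3.4]
grip_width: 0.0198
```

```bash
python3 -c "
from mal import *
o=get_obs();print(o['force'],o['wrist_torque'],o['tool_pos'])"
```

```text
[ 8.80730844e-02 -7.12190657e-04 -3.41551255e+00] [0.07786801 0.22173274 0.00620589] [ 0.59093136 -0.01404715  0.20892946]
```

Request:
drive_tool(
  moves="-0.0021 0 -0.0045 0 -1;0.0013 0 0.0027 0 -1;0.0025 0 0.0054 0 -1;-0.0013 0 -0.0027 0 -1;-0.0021 0 -0.0045 0 -1;0.0013 0 0.0027 0 -1;0.003 0 0.0063 0 -1;0.003 0 0.0063 0 -1",
)

```text
time_s: 31.25
tool_pos: [0.5933, -0.0149, 0.2012]
tool_rot: [180.0, 0.1, -10.2]
force: [0.4, -0.8, -4.7]
grip_width: 0.0199
```

```bash
python3 -c "
from mal import *
o=get_obs();print(o['force'],o['wrist_torque'],o['tool_pos']);mallet()"
```

```text
[ 0.44348874 -0.77993943 -4.7405511 ] [ 0.06106426  0.26219634 -0.01073561] [ 0.59334032 -0.01485129  0.20122884]
top face 6264 [ 0.0626 -0.0006 -0.0658] n [-0.064  0.013 -0.998] lean to tool -x deg 3.7
[ 0.59344373 -0.01472039  0.20162293] [ 1.80e+02  1.00e-01 -1.02e+01] [-0.07 -0.65 -4.85] [0.08 0.24 0.06] 0.019655668524618673
```

Request:
drive_tool(
  moves="0 0 0.001 0 -1;0 0 0.002 0 -1;0 0 0.003 0 -1;0 0 0.004 0 -1;0 0 0.004 0 -1;0 0 0.004 0 -1;0 0 0.004 0 -1;0 0 0.004 0 -1",
)

```text
time_s: 32.1
tool_pos: [0.594, -0.0146, 0.1986]
tool_rot: [180.0, -0.0, -10.2]
force: [0.6, -0.6, -3.7]
grip_width: 0.0193
```

```bash
python3 -c "
from mal import *
o=get_obs();print(o['force'],o['wrist_torque'],o['tool_pos']);mallet()"
```

```text
[ 0.5982635  -0.57723952 -3.71847237] [ 0.03915159 -0.01999823 -0.00932685] [ 0.59399851 -0.01462605  0.19859529]
top face 6216 [ 0.0628 -0.0003 -0.0659] n [-0.042  0.017 -0.999] lean to tool -x deg 2.4
[ 0.59399782 -0.01463733  0.19861566] [180.   -0.  -10.2] [ 1.02  0.38 -4.35] [0.06 0.   0.05] 0.019666786039217024
```

Request:
drive_tool(
  moves="0 0 -0.01 0 -1;0 0 -0.02 0 -1;0 0 -0.04 0 -1;-0.01 -0.03 -0.07 0 -1;-0.02 -0.06 -0.1 0 -1;-0.03 -0.09 -0.108 0 -1;-0.03 -0.09 -0.108 0 -1;-0.03 -0.09 -0.108 0 -1",
)

```text
time_s: 32.95
tool_pos: [0.5801, 0.0807, 0.3079]
tool_rot: [180.0, -0.1, -10.0]
force: [-0.6, -1.7, -4.6]
grip_width: 0.0194
```

```bash
python3 -c "
from nose import *
read_camera('wrist'); mallet(); nose(); go(.573,-.0116,.226,-10.2)"
```

```text
top face 6634 [ 0.0615 -0.0005 -0.0656] n [-0.101 -0.002 -0.995] lean to tool -x deg 5.8
[0.5802282  0.07803082 0.30653209] [179.9   0.  -10.3] [ 0.48 -0.77 -4.37] [0.04 0.2  0.01] 0.01931755888986936
nose face s pct 570 [0.0788 0.0796 0.0806 0.0812]
[  0   0   0   2   8  19  14  18  18  22  35  42 148 145  76  21   2   0
   0   0   0   0   0   0   0   0   0   0   0]
grip sleeve s range 746 [0.0252 0.0559]
at [0.5803 0.0777 0.3062] [ 1.7994e+02  4.0000e-02 -1.0310e+01] -> shift 0.0088 0.0892 0.0802 turn -0.1 q [  21.   12.  -36.   84.    7.   87. -116.]
```

Request:
drive_tool(
  moves="0 0.04 0 0 -1;0 0.075 0 0 -1;0 0.089 0.015 0 -1;0 0.089 0.04 0 -1;0 0.089 0.065 0 -1;0 0.089 0.08 0 -1;0 0.089 0.08 0 -1;0 0.089 0.08 0 -1",
)

```text
time_s: 33.9
tool_pos: [0.5648, -0.0086, 0.227]
tool_rot: [-180.0, -0.0, -10.2]
force: [0.4, 0.6, -3.0]
grip_width: 0.0193
```

Request:
drive_tool(
  moves="0.0042 0 0.009 0 -1;0.0063 0 0.0136 0 -1;0.0074 0 0.0158 0 -1;0.0085 0 0.0181 0 -1;0.0093 0 0.0199 0 -1;0.0093 0 0.0199 0 -1;0.0093 0 0.0199 0 -1;0.0093 0 0.0199 0 -1",
)

```text
time_s: 34.7
tool_pos: [0.5737, -0.01, 0.2068]
tool_rot: [180.0, -0.0, -10.2]
force: [0.1, -0.0, -3.1]
grip_width: 0.0193
```

```bash
python3 -c "
from mal import *
o=get_obs();print(o['force'],o['wrist_torque'],o['tool_pos'])"
```

```text
[ 1.36001157e-01 -4.02812364e-04 -3.13267193e+00] [ 0.06488949  0.22516461 -0.01786235] [ 0.57369966 -0.00995972  0.20682779]
```

Request:
drive_tool(
  moves="0.0002 0.001 0.001 0 -1;0.0004 0.001 0.002 0 -1;0.0006 0.001 0.003 0 -1;0.0008 0.001 0.004 0 -1;0.0008 0.001 0.004 0 -1;0.0008 0.001 0.004 0 -1;0.0008 0.001 0.004 0 -1;0.0008 0.001 0.004 0 -1",
)

```text
time_s: 35.5
tool_pos: [0.5741, -0.0105, 0.2048]
tool_rot: [180.0, -0.0, -10.2]
force: [-7.1, 0.5, 7.3]
grip_width: 0.0195
```

```bash
python3 -c "
from mal import *
o=get_obs();print(o['force'],o['wrist_torque'],o['tool_pos'])"
```

```text
[-7.14718499  0.52619599  7.34049254] [ 0.21661005  1.20726698 -0.02940512] [ 0.57405384 -0.01052896  0.20480452]
```

Request:
drive_tool(
  moves="-0.003 0 -0.0072 0 -1;-0.0055 0 -0.0118 0 -1;-0.0021 0 -0.0045 0 -1;0.0006 0 0.0018 0 -1;-0.003 0 -0.0072 0 -1;-0.0055 0 -0.0118 0 -1;-0.002 0 -0.004 0 -1;0.0008 0 0.0025 0 -1",
)

```text
time_s: 36.3
tool_pos: [0.5747, -0.0113, 0.1998]
tool_rot: [180.0, 0.1, -10.2]
force: [-13.2, 2.2, 13.6]
grip_width: 0.0194
```

```bash
python3 -c "
from mal import *
o=get_obs();print(o['force'],o['wrist_torque'],o['tool_pos']);mallet()"
```

```text
[-13.22909491   2.19009027  13.6199525 ] [ 0.35478789  2.15390705 -0.08049329] [ 0.57469994 -0.01128361  0.19979477]
top face 4169 [ 0.0605 -0.0005 -0.0711] n [ 0.009  1.    -0.009] lean to tool -x deg -45.6
[ 0.57422584 -0.01116504  0.19917826] [180.    0.2 -10.2] [-4.68  0.07  7.12] [ 0.07  0.73 -0.04] 0.01927809081918816
```

Request:
drive_tool(
  moves="-0.004 0 -0.01 0 -1;-0.008 0 -0.025 0 -1;-0.01 0 -0.05 0 -1;-0.01 -0.03 -0.08 0 -1;-0.01 -0.06 -0.105 0 -1;-0.01 -0.09 -0.108 0 -1;-0.01 -0.09 -0.108 0 -1;-0.01 -0.09 -0.108 0 -1",
)

```text
time_s: 37.15
tool_pos: [0.581, 0.0801, 0.3088]
tool_rot: [180.0, -0.0, -10.1]
force: [0.4, -0.5, -4.0]
grip_width: 0.0199
```

```bash
python3 -c "
from nose import *
read_camera('wrist'); mallet(); im,d,T,K,k1=nose(); 
from ring import ring
P=cloud(d,T,K,k1); M=np.array([.6658,-.0281,.1073]);a=np.array([-.42,.075,.905]);a/=np.linalg.norm(a)
w=P.reshape(-1,3)-M; s=w@a; rr=np.linalg.norm(w-np.outer(s,a),axis=1)
for lo in np.arange(-.03,.082,.002):
    k=(s>lo)&(s<lo+.002)&(rr<.04); 
    if k.sum()>5: print(lo.round(3),k.sum(),np.percentile(rr[k],[5,50,95]).round(4))
go(.568,-.0105,.226,-10.2)"
```

```text
top face 4103 [ 0.0606 -0.0006 -0.0706] n [ 0.04  -0.999 -0.007] lean to tool -x deg -80.3
[0.5810641  0.07772276 0.30800674] [179.9   0.  -10.3] [ 0.19  0.26 -4.02] [ 0.02  0.2  -0.02] 0.019830905732034693
nose face s pct 555 [0.0787 0.0795 0.0804 0.0811]
[  0   0   0   3  18  10  14  17  22  26  19  47 148 147  64  18   2   0
   0   0   0   0   0   0   0   0   0   0   0]
grip sleeve s range 782 [0.0259 0.0559]
-0.03 41 [0.034  0.0348 0.0352]
-0.028 63 [0.0261 0.0347 0.0354]
-0.026 634 [0.0174 0.0292 0.0348]
-0.024 1103 [0.0177 0.0269 0.0333]
-0.022 75 [0.0159 0.0238 0.0347]
-0.02 27 [0.0157 0.0163 0.0329]
-0.018 23 [0.0157 0.0163 0.0376]
-0.016 23 [0.0156 0.0162 0.0167]
-0.014 25 [0.0155 0.016  0.0166]
-0.012 26 [0.0157 0.016  0.0168]
-0.01 22 [0.0155 0.016  0.0165]
-0.008 26 [0.0154 0.0159 0.0166]
-0.006 28 [0.0156 0.016  0.0168]
-0.004 23 [0.0154 0.016  0.0164]
-0.002 36 [0.0148 0.0158 0.0166]
0.0 29 [0.0142 0.0153 0.0166]
0.008 20 [0.0174 0.0176 0.0185]
0.01 30 [0.0174 0.0178 0.0186]
0.012 25 [0.0172 0.0178 0.0184]
0.014 28 [0.0172 0.018  0.0186]
0.016 17 [0.0173 0.0177 0.0183]

[... 409 characters left out ...]
18]
0.048 67 [0.0198 0.0209 0.0216]
0.05 74 [0.0196 0.0207 0.0221]
0.052 94 [0.019  0.0202 0.0215]
0.054 123 [0.0182 0.0193 0.0208]
0.056 63 [0.018  0.0189 0.0201]
0.058 61 [0.0178 0.0185 0.0194]
0.06 100 [0.0171 0.0181 0.0194]
0.062 86 [0.0166 0.0175 0.0186]
0.064 86 [0.0159 0.0169 0.018 ]
0.066 84 [0.0154 0.0163 0.0174]
0.068 88 [0.0143 0.0157 0.0169]
0.07 116 [0.0022 0.0148 0.0161]
0.072 111 [0.0048 0.0141 0.0154]
0.074 123 [0.0046 0.0133 0.0147]
0.076 161 [0.006  0.0126 0.0142]
0.078 422 [0.0032 0.0108 0.0134]
0.08 87 [0.003  0.0067 0.0121]
at [0.5811 0.0775 0.3079] [ 1.7993e+02  2.0000e-02 -1.0310e+01] -> shift 0.0029 0.0889 0.0819 turn -0.1 q [  21.   12.  -36.   84.    7.   87. -116.]
```

```bash
python3 -c "
from h import *
def f(P,nm):
    M=np.array([.6658,-.0281,.1073]);a=np.array([-.42,.075,.905]);a/=np.linalg.norm(a)
    w=P.reshape(-1,3)-M; s=w@a; v=w-np.outer(s,a); rr=np.linalg.norm(v,axis=1)
    k=(abs(s)<.005)&(rr<.0158)&(rr>.0085); q=np.sort(s[k]); print(nm,'sleeve face',k.sum(),np.percentile(q,[10,50,90]).round(4), np.histogram(q,np.arange(-.005,.0051,.001))[0])
    k=(s>.0755)&(s<.09)&(rr<.0125)&(rr>.006); print('nose',np.percentile(s[k],[10,50,90]).round(4))
    h=(s>-.03)&(s<-.02)&(rr<.033)&(rr>.02); print('hub face',np.percentile(s[h],[10,50,90]).round(4))
w9=np.load('w9.npz'); f(w9['P'],'before')
w8=np.load('w8.npz'); f(w8['P']@w8['T'][:3,:3].T*0+0,'-') if 0 else None
w1=np.load('w1.npz'); f(cloud(w1['d'],w1['T'],w1['K'],float(w1['k1'])),'empty')
im,d,T,K,k1=snap('wrist'); P=cloud(d,T,K,k1); f(P,'now'); np.savez('w12.npz',P=P)
"
```

```text
before sleeve face 129 [-0.0027  0.0003  0.0012] [ 4  9  4 11 25 54 22  0  0  0]
nose [0.0801 0.0836 0.085 ]
hub face [-0.0246 -0.0236 -0.0226]
empty sleeve face 484 [-0.0014  0.0001  0.001 ] [  7  11  11  37 167 205  44   2   0   0]Traceback (most recent call last):
  File "<string>", line 11, in <module>
    w1=np.load('w1.npz'); f(cloud(w1['d'],w1['T'],w1['K'],float(w1['k1'])),'empty')
                          ~^^^^^^^^^^^^^^^^^^^^^^^^^^^^^^^^^^^^^^^^^^^^^^^^^^^^^^^^
  File "<string>", line 7, in f
    k=(s>.0755)&(s<.09)&(rr<.0125)&(rr>.006); print('nose',np.percentile(s[k],[10,50,90]).round(4))
                                                           ~~~~~~~~~~~~~^^^^^^^^^^^^^^^^^
    return _quantile_unchecked(
        a, q, axis, out, overwrite_input, method, keepdims, weights)
    return _ureduce(a,
                    func=_quantile_ureduce_func,
    ...<5 lines>...
                    overwrite_input=overwrite_input,
                    method=method)
    r = func(a, **kwargs)
    result = _quantile(arr,
                       quantiles=q,
    ...<2 lines>...
                       out=out,
                       weights=wgt)
    slices_having_nans = np.isnan(arr[-1, ...])
                                  ~~~^^^^^^^^^
IndexError: index -1 is out of bounds for axis 0 with size 0
```

Request:
drive_tool(
  moves="0 0.04 0 0 -1;0 0.075 0 0 -1;0.001 0.089 0.015 0 -1;0.001 0.089 0.045 0 -1;0.001 0.089 0.07 0 -1;0.001 0.089 0.086 0 -1;0.001 0.089 0.086 0 -1;0.001 0.089 0.086 0 -1",
)

```text
time_s: 38.1
tool_pos: [0.5663, -0.0091, 0.2222]
tool_rot: [180.0, 0.0, -10.2]
force: [1.2, -0.0, -3.0]
grip_width: 0.0195
```

Request:
drive_tool(
  moves="0.0042 0 0.009 0 -1;0.0088 0 0.0188 0 -1;0.0106 0 0.0226 0 -1;0.0042 0 0.009 0 -1;0.0042 0 0.009 0 -1;0.0088 0 0.0188 0 -1;0.0106 0 0.0226 0 -1;0.0106 0 0.0226 0 -1",
)

```text
time_s: 38.9
tool_pos: [0.5766, -0.0105, 0.1996]
tool_rot: [180.0, 0.1, -10.2]
force: [-4.4, -0.1, 1.1]
grip_width: 0.0196
```

```bash
python3 -c "
from mal import *
o=get_obs();print(o['force'],o['wrist_torque'],o['tool_pos']);mallet()"
```

```text
[-4.43921947 -0.12439052  1.13749544] [ 0.03990469  0.66052819 -0.07854759] [ 0.57658031 -0.01054047  0.19961029]
top face 4288 [ 0.0598 -0.0005 -0.0716] n [ 0.024 -1.    -0.008] lean to tool -x deg -71.8
[ 0.57655217 -0.01050207  0.19959812] [ 1.80e+02  1.00e-01 -1.02e+01] [-3.39  0.21  1.47] [ 0.08  0.7  -0.05] 0.01949379343359193
```

Request:
drive_tool(
  moves="-0.0042 0 -0.009 0 -1;0.0004 0 0.0009 0 -1;0.0015 0 0.0034 0 -1;-0.0042 0 -0.009 0 -1;-0.0042 0 -0.009 0 -1;0.0004 0 0.0009 0 -1;0.0015 0 0.0034 0 -1;0.0015 0 0.0034 0 -1",
)

```text
time_s: 39.75
tool_pos: [0.5783, -0.0107, 0.1965]
tool_rot: [180.0, 0.0, -10.2]
force: [-4.0, 0.6, 5.3]
grip_width: 0.0196
```

```bash
python3 -c "
from mal import *
o=get_obs();print(o['force'],o['wrist_torque'],o['tool_pos'])"
```

```text
[-3.99145772  0.57859026  5.33046452] [ 0.09734123  0.72797031 -0.06621901] [ 0.57831611 -0.01068279  0.19654757]
```

Request:
drive_tool(
  moves="-0.004 0 -0.01 0 -1;-0.008 0 -0.025 0 -1;-0.01 0 -0.05 0 -1;-0.01 -0.03 -0.08 0 -1;-0.01 -0.06 -0.105 0 -1;-0.01 -0.09 -0.11 0 -1;-0.01 -0.09 -0.11 0 -1;-0.01 -0.09 -0.11 0 -1",
)

```text
time_s: 40.55
tool_pos: [0.5842, 0.0805, 0.3066]
tool_rot: [180.0, -0.0, -10.1]
force: [-0.4, -1.4, -3.4]
grip_width: 0.0194
```

```bash
python3 -c "
from nose import *
read_camera('wrist'); mallet(); im,d,T,K,k1=nose(); P=cloud(d,T,K,k1)
M=np.array([.6658,-.0281,.1073]);a=np.array([-.42,.075,.905]);a/=np.linalg.norm(a)
w=P.reshape(-1,3)-M; s=w@a; rr=np.linalg.norm(w-np.outer(s,a),axis=1)
k=(abs(s)<.005)&(rr<.0158)&(rr>.0085); print('sleeve face',np.percentile(s[k],[10,50,90]).round(4), np.histogram(s[k],np.arange(-.005,.0051,.001))[0])
h=(s>-.03)&(s<-.02)&(rr<.033)&(rr>.02); print('hub face',np.percentile(s[h],[10,50,90]).round(4))
go(.424,-.2737,.15,-14.5)"
```

```text
top face 4322 [ 0.0588 -0.0006 -0.0734] n [ 0.025 -1.    -0.008] lean to tool -x deg -71.2
[0.58418981 0.07815553 0.3057968 ] [179.9   0.  -10.3] [-0.1  -0.24 -3.58] [ 0.06  0.2  -0.01] 0.0199983792325555
nose face s pct 563 [0.0785 0.0794 0.0803 0.081 ]
[  0   0   0   3  19  11  11  21  15  25  31  72 150 121  66  17   1   0
   0   0   0   0   0   0   0   0   0   0   0]
grip sleeve s range 785 [0.0254 0.0552]
sleeve face [-0.0039 -0.0006  0.0008] [ 6  5  7  6 11 17  5  0  0  0]
hub face [-0.0246 -0.0236 -0.0225]
at [0.5842 0.0779 0.3057] [ 1.7993e+02  4.0000e-02 -1.0310e+01] -> shift -0.0947 0.3746 0.1557 turn 4.2 q [  21.   12.  -37.   83.    7.   87. -116.]
```

Request:
drive_tool(
  moves="-0.01 0.03 0 0 -1;-0.02 0.07 0 1 -1;-0.035 0.12 0.02 2 -1;-0.05 0.17 0.05 3 -1;-0.063 0.22 0.08 4.2 -1;-0.075 0.265 0.11 4.2 -1;-0.085 0.31 0.13 4.2 -1;-0.092 0.35 0.15 4.2 -1",
  grip_force=60,
)

```text
time_s: 41.5
tool_pos: [0.4385, -0.2291, 0.167]
tool_rot: [179.9, -0.0, -14.5]
force: [0.6, 0.1, -3.7]
grip_width: 0.0196
```

```bash
python3 -c "
from mal import *
mallet(); go(.4248,-.2737,.029,-14.5)"
```

```text
top face 4507 [ 0.0581 -0.0006 -0.0737] n [ 0.046 -0.999 -0.019] lean to tool -x deg -67.9
[ 0.43198463 -0.23747536  0.16288829] [179.7   0.4 -15.1] [-5.73 -6.55 -6.77] [-0.44  0.71  0.08] 0.019328238578353595
at [ 0.432  -0.2375  0.1629] [179.7    0.44 -15.11] -> shift 0.0025 0.0368 0.1339 turn -0.6 q [ 45.   3. -20. 109.   1.  69. -81.]
```

Request:
drive_tool(
  moves="0 0.01 0.015 0 -1;0 0.02 0.035 0 -1;0 0.025 0.06 0 -1;0 0.025 0.08 0 -1;0 0.025 0.09 0 -1;0 0.025 0.09 0 -1;0 0.025 0.09 0 -1;0 0.025 0.09 0 -1",
)

```text
time_s: 42.35
tool_pos: [0.4354, -0.2514, 0.0793]
tool_rot: [179.9, -0.1, -14.4]
force: [0.2, 0.3, -3.9]
grip_width: 0.0196
```

```bash
cat > lean.py <<'E'
from mal import *
im,d,T,K,k1=snap("wrist"); c=calibration("wrist"); P=cloud(d,np.array(c["T_tool_cam"]),K,k1); I=im.astype(int)
yel=(I[...,0]>I[...,2]*2.2)&(I[...,1]>I[...,2]*1.8)&(abs(P[...,1])<.015)&(P[...,2]<-.02)&(P[...,0]>.0)&(P[...,0]<.12)
q=P[yel]; x=q[:,0]; c0=np.median(q,0)
k=abs(q[:,2]-np.median(q[:,2]))<.012; f=np.polyfit(q[k,0],q[k,2],1)
for _ in range(3):
    r=abs(np.polyval(f,q[:,0])-q[:,2]); f=np.polyfit(q[r<.003,0],q[r<.003,2],1)
o=get_obs()
print('face med',c0.round(4),'x range',np.percentile(x,[2,98]).round(4),'lean toward gripper',np.degrees(np.arctan(-f[0])).round(1),o['tool_pos'].round(4),o['force'].round(1),o['wrist_torque'].round(2),o['grip_width'].round(4))
E
python3 lean.py
```

```text
Traceback (most recent call last):
  File "lean.py", line 9, in <module>
    print('face med',c0.round(4),'x range',np.percentile(x,[2,98]).round(4),'lean toward gripper',np.degrees(np.arctan(-f[0])).round(1),o['tool_pos'].round(4),o['force'].round(1),o['wrist_torque'].round(2),o['grip_width'].round(4))
                                                                                                                                                                                                              ^^^^^^^^^^^^^^^^^^^^^
AttributeError: 'float' object has no attribute 'round'
```

Request:
drive_tool(
  moves="0 0 0.015 0 -1;0 0 0.03 0 -1;0 0 0.04 0 -1;0 0 0.046 0 -1;0 0 0.049 0 -1;0 0 0.049 0 -1;0 0 0.049 0 -1;0 0 0.049 0 -1",
)

```text
time_s: 43.2
tool_pos: [0.4346, -0.251, 0.0293]
tool_rot: [180.0, -0.0, -14.4]
force: [2.5, -0.5, -0.8]
grip_width: 0.0194
```

```bash
sed -i "s/o\['grip_width'\].round(4)/o['grip_width']/" lean.py; python3 lean.py
```

```text
face med [ 0.0636 -0.0002 -0.0638] x range [0.0392 0.0819] lean toward gripper 9.3 [ 0.4345 -0.251   0.0292] [ 1.3 -0.3 -0.2] [0.11 0.16 0.09] 0.01990832059909922
```

Request:
drive_tool(
  moves="0 0 0 0 -1;0 0 0 0 -1;0 0 0 0 -1;0 0 0 0 -1;0 0 0 0 -1;0 0 0 0 -1;0 0 0 0 -1;0 0 0 0 -1",
  grip_force=25,
)

```text
time_s: 44.05
tool_pos: [0.4343, -0.2508, 0.0289]
tool_rot: [180.0, 0.0, -14.4]
force: [-0.2, -0.7, -3.9]
grip_width: 0.0194
```

```bash
python3 lean.py
```

```text
face med [ 0.0638 -0.0002 -0.0636] x range [0.0397 0.0821] lean toward gripper 9.1 [ 0.4344 -0.2508  0.0289] [-0.6  1.2 -4.3] [ 0.16  0.37 -0.01] 0.019859472549486803
```

Request:
drive_tool(
  moves="0 0 0 0 -1;0 0 0 0 -1;0 0 0 0 -1;0 0 0 0 -1;0 0 0 0 -1;0 0 0 0 -1;0 0 0 0 -1;0 0 0 0 -1",
  grip_force=14,
)

```text
time_s: 44.9
tool_pos: [0.4345, -0.2509, 0.029]
tool_rot: [180.0, -0.0, -14.4]
force: [0.1, -0.5, -3.6]
grip_width: 0.0197
```

```bash
python3 lean.py
```

```text
face med [ 0.0653 -0.0002 -0.0598] x range [0.034  0.0838] lean toward gripper 6.0 [ 0.4345 -0.251   0.029 ] [ 1.5  0.  -2.7] [ 0.04 -0.02 -0.01] 0.019815466934690305
```

Request:
drive_tool(
  moves="0 0 0 0 -1;0 0 0 0 -1;0 0 0 0 -1;0 0 0 0 -1;0 0 0 0 -1;0 0 0 0 -1;0 0 0 0 -1;0 0 0 0 -1",
  grip_force=11,
)

```text
time_s: 45.75
tool_pos: [0.4344, -0.2509, 0.0289]
tool_rot: [180.0, -0.0, -14.4]
force: [0.3, -1.1, -3.0]
grip_width: 0.0199
```

```bash
python3 lean.py
```

```text
face med [ 0.0653 -0.0002 -0.0599] x range [0.0341 0.0838] lean toward gripper 6.1 [ 0.4345 -0.2509  0.029 ] [ 0.7 -0.2 -2.1] [ 0.03 -0.11  0.07] 0.01993170690562
```

Request:
drive_tool(
  moves="0 0 0.0005 0 -1;0 0 0.001 0 -1;0 0 0.001 0 -1;0 0 0.001 0 -1;0 0 0.001 0 -1;0 0 0.001 0 -1;0 0 0.001 0 -1;0 0 0.001 0 -1",
  grip_force=7,
)

```text
time_s: 46.6
tool_pos: [0.434, -0.2508, 0.0279]
tool_rot: [180.0, 0.0, -14.4]
force: [-2.5, 1.6, 3.8]
grip_width: 0.0202
```

```bash
python3 lean.py
python3 - <<'E'
from h import *
im,d,T,K,k1=snap("wrist"); W=cloud(d,T,K,k1); c=calibration("wrist"); P=cloud(d,np.array(c["T_tool_cam"]),K,k1)
m=(abs(P[...,1])<.008)&(P[...,0]>.02)&(P[...,0]<.1)&(W[...,2]>.03)&(W[...,2]<.12)
for x in np.arange(.03,.1,.005):
    k=m&(abs(P[...,0]-x)<.0025)
    if k.sum(): print(x.round(3),k.sum(),np.percentile(W[...,2][k],[5,50,95]).round(4))
m=(abs(P[...,1])<.009)&(P[...,0]>-.2)&(P[...,0]<-.03)&(W[...,2]>-.01)&(W[...,2]<.09)
for x in np.arange(-.16,-.03,.02):
    k=m&(abs(P[...,0]-x)<.01)
    if k.sum(): print(x.round(3),k.sum(),np.percentile(W[...,2][k],[5,50,95]).round(4))
E
```

```text
face med [ 0.0648 -0.0002 -0.0611] x range [0.041  0.0832] lean toward gripper 7.0 [ 0.434  -0.2509  0.0278] [-4.   0.7  4.7] [0.34 0.79 0.01] 0.020098422420972862
0.03 1280 [0.0532 0.1137 0.1148]
0.035 517 [0.109  0.1115 0.1134]
0.04 179 [0.0843 0.0853 0.0864]
0.045 673 [0.0855 0.0864 0.0873]
0.05 731 [0.086  0.087  0.0881]
0.055 773 [0.0867 0.0878 0.0887]
0.06 821 [0.0874 0.0884 0.0894]
0.065 884 [0.088  0.0891 0.0901]
0.07 929 [0.0886 0.0897 0.0907]
0.075 996 [0.0893 0.0903 0.0914]
0.08 1020 [0.0897 0.0908 0.0919]
0.085 447 [0.0494 0.0881 0.0911]
0.09 109 [0.0312 0.0387 0.048 ]
-0.04 611 [0.0415 0.0435 0.045 ]
```

Request:
drive_tool(
  moves="0 0 0 0 -1;0 0 -0.0015 0 -1;0 0 -0.003 0 -1;0 0 -0.0045 0 -1;0 0 -0.006 0 -1;0 0 -0.0075 0 -1;0 0 -0.009 0 -1;0 0 -0.009 0 -1",
  grip_force=11,
)

```text
time_s: 47.5
tool_pos: [0.4343, -0.2508, 0.037]
tool_rot: [180.0, 0.0, -14.4]
force: [-0.2, 0.4, -2.1]
grip_width: 0.0202
```

```bash
cat > lv.py <<'E'
from h import *
im,d,T,K,k1=snap("wrist"); W=cloud(d,T,K,k1); c=calibration("wrist"); P=cloud(d,np.array(c["T_tool_cam"]),K,k1)
m=(abs(P[...,1])<.008)&(P[...,0]>.02)&(P[...,0]<.1)&(W[...,2]>.06)&(W[...,2]<.105)
z=[(x,np.median(W[...,2][m&(abs(P[...,0]-x)<.0025)])) for x in np.arange(.05,.081,.005)]
f=np.polyfit(*zip(*z),1); o=get_obs()
print('lean',np.degrees(np.arctan(f[0])).round(1),'z mid',np.polyval(f,.066).round(4),o['tool_pos'].round(4),o['force'].round(1),o['wrist_torque'].round(2),round(o['grip_width'],4))
E
python3 lv.py
```

```text
lean -1.1 z mid 0.0873 [ 0.4343 -0.2508  0.037 ] [ 0.   0.4 -2.2] [ 0.16  0.16 -0.01] 0.0202
```

Request:
drive_tool(
  moves="0 0 0.001 0 -1;0 0 0.001 0 -1;0 0 0.001 0 -1;0 0 0.001 0 -1;0 0 0.001 0 -1;0 0 0.001 0 -1;0 0 0.001 0 -1;0 0 0.001 0 -1",
  grip_force=5,
)

```text
time_s: 48.35
tool_pos: [0.4344, -0.2509, 0.0359]
tool_rot: [180.0, -0.0, -14.4]
force: [-1.4, 0.2, -2.0]
grip_width: 0.02
```

```bash
python3 lv.py
```

```text
lean -0.5 z mid 0.087 [ 0.4343 -0.2509  0.0359] [-2.4  1.1 -0.9] [ 0.12  0.47 -0.02] 0.02
```

Standing flat on its face. Open slowly and retreat straight up.

Request:
drive_tool(
  moves="0 0 0 0 -0.5;0 0 0 0 -0.4;0 0 0 0 -0.3;0 0 0 0 -0.2;0 0 0 0 0;0 0 0 0 0.2;0 0 0 0 0.4;0 0 0 0 0.5",
)

```text
time_s: 49.2
tool_pos: [0.4344, -0.2509, 0.0359]
tool_rot: [180.0, -0.0, -14.4]
force: [0.2, -0.2, -0.2]
grip_width: 0.059
```

```bash
python3 lv.py
```

```text
lean -30.1 z mid 0.0851 [ 0.4343 -0.2509  0.0359] [-0.3 -0.4  0.1] [0.06 0.05 0.02] 0.0613
```

Request:
drive_tool(
  moves="0 0 -0.01 0 0.5;0 0 -0.03 0 0.5;0 0 -0.06 0 0.5;0 0 -0.1 0 0.5;0 0 -0.15 0 0.5;0 0 -0.2 0 0.5;0 0 -0.23 0 0.5;0 0 -0.25 0 0.5",
)

```text
time_s: 50.05
tool_pos: [0.4353, -0.2511, 0.2902]
tool_rot: [179.9, -0.3, -14.4]
force: [-0.0, 0.6, 0.4]
grip_width: 0.0653
```

```bash
python3 -c "
from h import *
read_camera('wrist')
im,d,T,K,k1=snap('wrist'); W=cloud(d,T,K,k1); I=im.astype(int)
y=(I[...,0]>I[...,2]*2.2)&(I[...,1]>I[...,2]*1.8)&(W[...,2]>.075)&(W[...,2]<.1); q=W[y]; print('mallet face',len(q),q.mean(0).round(4))
im,d,T,K,k1=snap('top'); np.savez('topE.npz',im=im,d=d)
a=np.load('top0.npz')
for n in ['live_centre','countersink','screw_tray','oil_bottle','fixture','mallet_head']:
    r=pinpoint('top',n)[:1]; print(n,[(np.round(x['uv'],0),round(x['conf'],2)) for x in r])
go(.59,-.012,.31,-10.2)"
```

```text
mallet face 1359 [ 0.4881 -0.2642  0.0887]
live_centre [(array([163., 236.]), 0.6)]
countersink [(array([156., 182.]), 0.48)]
screw_tray [(array([264., 250.]), 0.8)]
oil_bottle [(array([342., 150.]), 0.61)]
fixture [(array([268., 160.]), 0.64)]
mallet_head []
at [ 0.4338 -0.2506  0.2846] [-1.7996e+02  1.3000e-01 -1.4380e+01] -> shift 0.092 -0.2699 -0.0254 turn -4.2 q [ 46.  -0. -19.  98.  -0.  83. -77.]
```

Request:
drive_tool(
  moves="0.092 -0.27 -0.026 -4.2 0.5;0.092 -0.27 -0.026 -4.2 0.5;0.092 -0.27 -0.026 -4.2 0.5;0.092 -0.27 -0.026 -4.2 0.5;0.092 -0.27 -0.026 -4.2 0.5;0.092 -0.27 -0.026 -4.2 0.5;0.092 -0.27 -0.026 -4.2 0.5;0.092 -0.27 -0.026 -4.2 0.5",
)

```text
time_s: 51.3
tool_pos: [0.5904, -0.0115, 0.3108]
tool_rot: [180.0, 0.1, -10.1]
force: [0.1, -0.9, -0.6]
grip_width: 0.0653
```

```bash
python3 -c "
from nose import *
read_camera('wrist'); im,d,T,K,k1=nose(); P=cloud(d,T,K,k1)
M=np.array([.6658,-.0281,.1073]);a=np.array([-.42,.075,.905]);a/=np.linalg.norm(a)
w=P.reshape(-1,3)-M; s=w@a; rr=np.linalg.norm(w-np.outer(s,a),axis=1)
k=(abs(s)<.005)&(rr<.0158)&(rr>.0085); print('sleeve face',np.percentile(s[k],[10,50,90]).round(4))
h=(s>-.03)&(s<-.02)&(rr<.033)&(rr>.02); print('hub face',np.percentile(s[h],[10,50,90]).round(4))
I=im.astype(int); y=(I[...,0]>I[...,2]*2.2)&(I[...,1]>I[...,2]*1.8)&(P[...,2]>.08)&(P[...,2]<.1)&(P[...,1]<-.2); q=P[y]
c=q.mean(0); n=np.linalg.svd(q-c)[2][2] if len(q)<4000 else 0; print('mallet face',len(q),c.round(4),n)
"
```

```text
nose face s pct 506 [0.0784 0.0793 0.08   0.0807]
[  0   0   0   4  40  12  12  11   9  22  21  63 152 109  44   7   0   0
   0   0   0   0   0   0   0   0   0   0   0]
grip sleeve s range 719 [0.0256 0.0548]
sleeve face [-0.0039 -0.0008  0.0006]
hub face [-0.0247 -0.0236 -0.0226]
mallet face 981 [ 0.4897 -0.2608  0.0879] [-0.05910076  0.09339321  0.99387364]
```

```bash
python3 -c "
from cell import *
print(get_obs()['time_s']); print(sign_off())"
```

```text
51.4
the job is handed in; nothing more can be done
None
```

I took the chuck from the middle hole, tilted it in the grip to match the sleeve (about 25°), and slid it in with a push of about 5 N. I let go, tapped it home with the mallet, and handed the job in at 51.4 s of the 72 s allowed.

**Chuck:** before tapping, its nose stood 83.6 mm from the sleeve mouth. The last check showed 78.4 mm, and fully home is 78 mm. It stopped moving under later taps. I read the force only at the end of each move, where it reached about 27 N along the axis at most, so higher peaks during a blow would not have shown. The gap comes from camera depth, good to about 0.7 mm, because the chuck body hides the collar contact.

**What went wrong while tapping:**
- The mallet turned about 10° in the grip over the taps, so most blows landed with its face not quite square to the nose.
- On one approach the mallet passed too far over the nose and touched its side lightly. The chuck did not move.

**Mallet:** I levelled it on the bench at low grip force before letting go. It now stands on its face about 25 mm from where it started, with the upper face at 88 mm. Two tilt readings after release were off (30° and about 6°). I put both down to bad points in the fit, because the height matches standing flat.

**Other tools:** the detector places the live centre, countersink, screw tray, oil bottle and fixture within 4 pixels of where they started. It did not find the mallet head in the last top view, but the wrist camera did.

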